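# Load and lock the budgies' mineral-bar rack

### The job

Load the budgies' white rack: lay every mineral bar that is on the table lengthwise in a lane of its own and push it fully home, square against the rack's back stop. Then take the T-handled key from its holder, engage its square tip in the recess of the rack's captive knob and turn the knob clockwise as far as it goes, so that the steel retaining bar rises in front of the bars. Finish with the key standing back in its holder, all bars still home and the rack locked, and do not disturb the dish, the feeder or the mirror.

Things in the scene. Friction and masses are not known exactly. Their poses are not given: they have to be found in the camera images.
- bar1: A terracotta-coloured mineral bar, a plain block 60 (its x) by 30 (its y) by 18 mm high (its z), 60 g. All bars are alike; three or four of them are there, the absent ones read None. Origin: centre of its underside; it lies flat on the table at the start.
- bar2: A terracotta-coloured mineral bar, a plain block 60 (its x) by 30 (its y) by 18 mm high (its z), 60 g. All bars are alike; three or four of them are there, the absent ones read None. Origin: centre of its underside; it lies flat on the table at the start.
- bar3: A terracotta-coloured mineral bar, a plain block 60 (its x) by 30 (its y) by 18 mm high (its z), 60 g. All bars are alike; three or four of them are there, the absent ones read None. Origin: centre of its underside; it lies flat on the table at the start.
- bar4: A terracotta-coloured mineral bar, a plain block 60 (its x) by 30 (its y) by 18 mm high (its z), 60 g. All bars are alike; three or four of them are there, the absent ones read None. Origin: centre of its underside; it lies flat on the table at the start.
- rack: White rack fixed to the table. x points from its open front to its back stop, y left, z up; origin on the table. Four lanes along x, centred at y = -84, -28, 28, 84 mm, 38 mm wide; lane floor z = 14 mm, dividers to z = 19 mm, front edge x = -65 mm. Slot of the retaining bar: x = -37 to -31 mm, across all lanes. Knob right of the lanes at x = 0, y = -150 mm, its top at z = 38 mm.
- rack_stop (a point): Mid-width point of the back stop's face at lane-floor height (rack x = 35, y = 0, z = 14 mm); axes as the rack. The stop's top is at rack z = 36 mm. A bar that is home has its origin at rack x = +5 mm and its front end at x = -25 mm.
- recess (a point): Centre of the mouth of the square recess in the top of the captive round knob (52 mm across), facing up. The recess is 20 by 20 mm, 20 mm deep, with a small chamfer; the point's x and y run along its sides and turn with the knob. The knob takes about 0.06 N m.
- knob (a joint): Angle of the captive knob, rad: 0 = open (retaining bar down), grows clockwise seen from above to its end stop at 1.15 = locked. It stays where it is left and starts between 0 and 0.2.
- gate (a joint): Height of the steel retaining bar above its lowest position, m; driven by the knob: 0 = down, below the lane floor, up to 0.0125 = fully up in front of the bars.
- key: T-handled key, 96 mm tall, 80 g, standing upright in its holder at the start. Origin: centre of the lower end of its tip; z runs up the shank. Square steel tip 16 by 16 mm, 34 mm long (z 0 to 34, sides along x and y); round shank of 14 mm up to z = 74; black handle bar 60 mm along x, 14 mm along y, from z = 74 to 96 mm.
- key_tip (a point): Centre of the lower end of the key's tip (same as the key's origin).
- holder_mouth (a point): Centre of the mouth of the key holder, a grey plastic block 60 by 60 mm, 34 mm high, fixed to the table. Its square hole is 21 by 21 mm, 26 mm deep; x and y run along the hole's sides. When the key stands in it, its tip is 26 mm below this point.
- dish: Red ceramic dish, 100 mm across, 35 mm high; origin under its centre. Leave alone.
- feeder: Empty clear plastic feeder trough, 70 by 110 by 60 mm high; origin under its centre. Leave alone.
- mirror: Round mirror toy lying flat, 70 mm across, 8 mm thick; origin under its centre. Leave alone.
There are look-alikes about, which are no part of the job. What is shaped like the bar3 but green or turquoise is not meant.

How it is judged:
By the outcome, as a careful person would: the job done as asked, in the order asked, and still so for the second after the job is handed in, with the robot touching nothing.
Of bar1, bar2, bar3, bar4 only 3 to 4 are there at a start; the rules pass over those that are not, and their reading is None.
At some moment in a run one of bar1, bar2, bar3, bar4 may be knocked a few centimetres aside while the robot is not near it.
It also fails if it takes over 210 s, if anything falls off the work surface, if the arm or the gripper's body presses on something with over 40 N, if the wrist force passes 120 N, or if a joint passes its speed limit or range.

### The arm

A 7-joint arm with a two-finger parallel gripper is mounted at the origin on the work surface. World frame = base frame: x ahead of the robot, y to its left, z up, the work surface at z = 0. Lengths are in m, angles in rad, forces in N, time in s.
With the tool pointing down it reaches from about 0.375 to 0.925 m from the base axis. Payload 3.1 kg.
Tool frame: the origin (TCP) lies midway between the tips of the shut fingers; the grasp point (between the pads) lies 19 mm behind it; z points along the fingers, y is the line along which they close (so a half turn about z gives the same grasp; the last joint's range is limited). The gripper opens to 85 mm and grips with 20 to 120 N. Pads are 22 mm wide; open, the fingers measure 114 mm over their backs; the gripper's body (76 mm by 85 mm) begins 54 mm behind the grasp point. The pads swing forward as they close: fully open they stand 13 mm farther back than shut.
Start: joints at [-1.219, 0.383, 0.044, 1.598, -0.018, 1.161, -0.05], TCP at [0.283, 0.585, 0.199] pointing down, gripper open.
Joint ranges: [-2.61, 2.61], [-0.41, 2.15], [-1.48, 1.57], [0, 2.5], [-1.57, 4.71], [0.05, 1.97], [-2.85, 2.85]. Speed limits (rad/s): [2.79, 2.79, 3.14, 3.14, 3.14, 3.14, 3.14].

### API

Orientations are given as a unit quaternion [w, x, y, z].
In Python, from bench import * gives the robot as it stands.
- The arm moves only by the shell command python3 -m inch 'ROWS' [OPENING] [FORCE]. ROWS is JSON, a list of rows, each an object of numbers: "dx", "dy", "dz": the shift along the tool's x, y, z in m; "rx", "ry", "rz": the turn, a rotation vector about the tool's x, y, z in degrees. In form: [{"dx": .., "dy": .., "dz": .., "rx": .., "ry": .., "rz": ..}, ...]. A call has 1 to 20 rows; each row shifts and turns the commanded pose from where the row before left it, along the tool's axes as they then stand; what a row does not reach is not made up. A row lasts 1/8 s, in which the tool goes at most 62.5 mm and 10.7 degrees, less where a joint would pass 70% of its speed; a pose out of reach is approached as far as the arm can. A call is refused whole if a number of a shift passes 0.0625 or a number of a turn 10.7, either way. A call with a gripper value outside its range is refused whole. OPENING is the finger opening in m, from 0 to 0.0854, set as the call begins (- or left out, the last holds). The fingers move at their own pace and stop on an object; FORCE is the grip in N (left out, the last holds). Time passes only in rows, so rows that do not move let the fingers close. It gives the time, the measured TCP pose, the force, the opening and the grip force at its end, in the units of the state.
- sense(): the state, without advancing time (a new reading comes with each control period).
- grab_frame(name): name is "scene" or "top" or "wrist"; returns (picture, depth): 480x640x3 uint8, blue, green, red; 480x640 float32, m along the optical axis (not along the pixel's ray), 0 where there is no reading.
- camera_model(name): a dict with "vfov" (degrees; the focal length in pixels is half the picture's height over the tangent of half this angle, whatever the lens; pixels are square), "cx", "cy" (the principal point, pixels), "distortion" ([k1, k2, p1, p2, k3] as OpenCV has them; the pictures are not rectified), "origin" and "attitude" of the camera in the world. Camera axes: x right, y down, z forward; pixel columns grow to the right and rows downward; lengths in m; the calibration is good to about 2 mm. A picture is of the moment at which its call begins: read the wrist's pose just before it. camera_model takes no time and is no camera call; for the wrist camera it gives the pose at the moment of the call.
- finish_job(): hands the job in; it is judged then, once.
The state is a dict: "time": time; "q": joint angles; "joint_vel": joint speeds; "effort": joint torques, N m; "tool_pos": TCP position; "tcp_rot": TCP orientation; "contact_force": force on the tool from outside, world axes, zero at the start; "moment": the same for the moment, N m; "grip_width": finger opening in m; "grip_force": force on a finger pad.
Only numpy, scipy, OpenCV 4.12 (cv2) and the standard library are available. Lean on these libraries where they do the work, as an engineer would, in place of code of your own. Each camera call takes 0.05 s, during which the arm holds its last target. There are 200 camera calls.

## Working session

There is one attempt and no reset: what is moved stays moved. The work goes in short steps, Python scripts to look and compute and a shell command to move; the robot and the scene stay as the last step left them, time stands still between calls to the robot, and variables do not carry over. Pictures are saved under pics/ and viewed, at most 14 in all, crops included, and the job is handed in when it is done.

```bash
ls; mkdir -p pics; python3 - <<'E'
from bench import *
import cv2,json
s=sense();print(s)
for n in("scene","top","wrist"):
    print(n,camera_model(n))
    p,d=grab_frame(n);cv2.imwrite(f"pics/{n}0.png",p)
E
```

```text
pics
{'time': 0.0, 'q': array([-1.21882492,  0.38385551,  0.04380131,  1.59960104, -0.01792507,
        1.16121458, -0.0499102 ]), 'joint_vel': array([-9.99102487e-04,  2.60408629e-04, -1.50671170e-04,  6.00293167e-05,
       -6.55306537e-05,  4.80315313e-04, -1.37474873e-03]), 'effort': array([-4.61544914e-04, -4.33460033e+01,  1.02427438e+00, -2.49512154e+01,
        1.05535460e-02,  1.14560805e-02, -1.76669397e-05]), 'tool_pos': array([0.28212184, 0.58441697, 0.19756099]), 'tcp_rot': array([-2.45634436e-04,  2.22951177e-01,  9.74828687e-01, -1.32068793e-03]), 'contact_force': array([ 0.29464999, -0.4931409 ,  0.06437767]), 'moment': array([ 0.00022773, -0.01814695, -0.02193601]), 'grip_force': 0.0, 'grip_width': 0.08543916407803513}
scene {'vfov': 43.20075684216575, 'cx': 326.19757957972735, 'cy': 236.2784181219507, 'distortion': array([-0.11323357,  0.        ,  0.        ,  0.        ,  0.        ]), 'origin': array([ 1.14851545, -0.53429508,  1.0025188 ]), 'attitude': array([-0.31681349,  0.85866151,  0.37956641, -0.13512571])}
top {'vfov': 52.59023672753808, 'cx': 321.4638251577088, 'cy': 232.84362594000135, 'distortion': array([-0.11149433,  0.        ,  0.        ,  0.        ,  0.        ]), 'origin': array([ 0.50130878, -0.00177218,  1.09020633]), 'attitude': array([ 0.00987446, -0.69763481,  0.7161629 , -0.01785693])}
wrist {'vfov': 63.32417472039292, 'cx': 325.3105481921907, 'cy': 235.30210825670153, 'distortion': array([0.01328784, 0.        , 0.        , 0.        , 0.        ]), 'origin': array([0.21880866, 0.61535423, 0.3727008 ]), 'attitude': array([0.11865868, 0.83850976, 0.52679713, 0.07284425])}
```

View pics/top0.png

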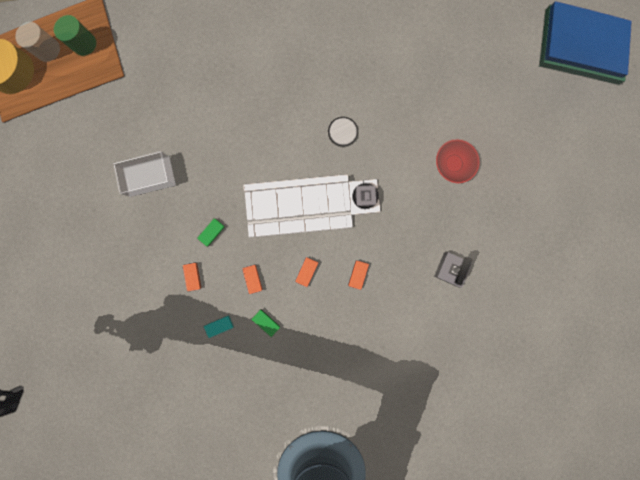

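View pics/scene0.png

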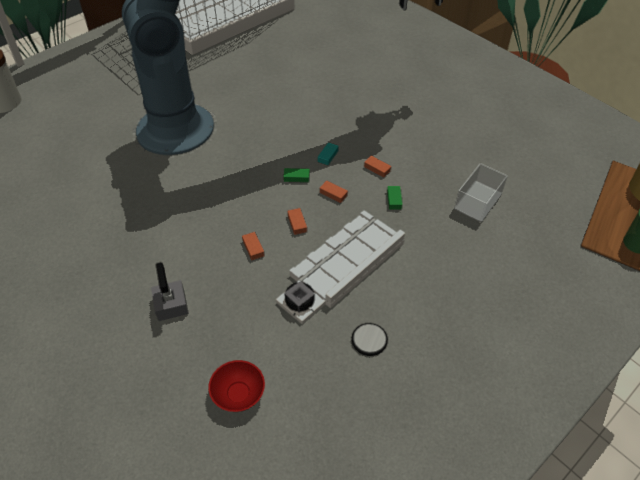

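```bash
cat > h.py <<'E'
import numpy as np, cv2
from scipy.spatial.transform import Rotation as R
from bench import *
def rot(q): return R.from_quat(q,scalar_first=True)
class View:
    def __init__(s,name):
        s.m=m=camera_model(name); s.bgr,s.d=grab_frame(name)
        f=240/np.tan(np.radians(m["vfov"]/2)); s.K=np.array([[f,0,m["cx"]],[0,f,m["cy"]],[0,0,1]])
        s.dist=np.array(m["distortion"]); s.o=np.array(m["origin"]); s.R=rot(m["attitude"]).as_matrix()
        s.hsv=cv2.cvtColor(s.bgr,cv2.COLOR_BGR2HSV)
    def rays(s,px):
        p=cv2.undistortPoints(np.asarray(px,float).reshape(-1,1,2),s.K,s.dist)[:,0]
        return np.c_[p,np.ones(len(p))]@s.R.T
    def plane(s,px,z):
        r=s.rays(px); return s.o+r*((z-s.o[2])/r[:,2])[:,None]
    def cloud(s):
        v,u=np.mgrid[:480,:640]; r=s.rays(np.c_[u.ravel(),v.ravel()])
        return (s.o+r*s.d.reshape(-1,1)).reshape(480,640,3)
    def pix(s,P):
        return cv2.projectPoints((np.atleast_2d(P)-s.o)@s.R,np.zeros(3),np.zeros(3),s.K,s.dist)[0][:,0]
def rect(P):
    "centre, long, short, yaw of long side (deg, -90..90) of xy points (m)"
    c,(w,h),a=cv2.minAreaRect(np.float32(P[:,:2]*1000))
    if w<h: w,h,a=h,w,a+90
    return np.round(c,1),round(w,1),round(h,1),round((a+90)%180-90,1)
def blobs(mask,amin=60):
    n,l,st,c=cv2.connectedComponentsWithStats(mask.astype(np.uint8))
    return [(c[i],l==i) for i in range(1,n) if st[i,4]>amin]
def orange(v):
    h=v.hsv; return ((h[...,0]<14)&(h[...,0]>5)&(h[...,1]>140)&(h[...,2]>90))
def bars(v,base=0.,amin=60):
    C=v.cloud(); out=[]
    for c,m in blobs(orange(v),amin):
        z=C[...,2][m]; top=m&(abs(C[...,2]-np.percentile(z,80))<.006)
        ys,xs=np.nonzero(m); P=v.plane(np.c_[xs,ys],base+.018)
        out.append((np.round(c),np.round(np.percentile(z,[10,50,90])*1000,1),rect(P),rect(C[top])))
    return out
def tool():
    s=sense(); r=rot(s["tcp_rot"]).as_matrix(); return s,np.array(s["tool_pos"]),r
E
python3 - <<'E'
from h import *
v=View("top")
for b in bars(v):print(*b)
C=v.cloud()
print("table z",np.median(C[300:340,400:450,2]))
s=v.hsv
# white rack pixels
w=(s[...,1]<40)&(s[...,2]>150)
for c,m in blobs(w,300):
    print("white",np.round(c),m.sum(),rect(C[m]),np.percentile(C[...,2][m],[5,50,95]).round(3))
for n,(u0,u1,v0,v1) in dict(knob=(345,385,175,220),key=(430,475,245,290)).items():
    print(n);print((C[v0:v1:4,u0:u1:3,2]*1000).round().astype(int))
a=cv2.resize(v.bgr[165:300,235:385],None,fx=4,fy=4);b=cv2.resize(v.bgr[240:295,425:480],None,fx=4,fy=4)
a=np.hstack([a,np.zeros((540,200,3),np.uint8)]);a[:220,600-20:800]=b[:, :220];cv2.imwrite("pics/c1.png",a)
E
```

```text
[68. 65.] [ 5.6  8.3 10.9] (array([973.4, 613.5]), 313.4, 215.1, -72.8) (array([978.3, 619.3]), 316.6, 219.4, -73.1)
[10. 37.] [ 6.   8.3 11. ] (array([1025.1,  723.9]), 51.7, 45.0, 16.8) (array([1041.9,  721.7]), 66.6, 36.1, 58.9)
[306. 272.] [14.8 17.1 20. ] (array([458.9,  20.8]), 58.1, 28.6, -28.0) (array([458.7,  20.9]), 58.3, 28.6, -27.2)
[358. 274.] [14.5 17.3 20. ] (array([449.3, -93.2]), 58.1, 29.2, -18.4) (array([449.2, -93.4]), 58.2, 29.3, -18.5)
[192. 276.] [14.6 17.6 20.1] (array([454. , 275.7]), 57.5, 30.5, 9.2) (array([453.8, 276.6]), 57.7, 29.3, 9.0)
[252. 279.] [14.8 17.4 19.8] (array([445.7, 141.3]), 57.4, 29.2, 13.6) (array([445.6, 141.6]), 57.4, 28.6, 13.7)
table z -0.0009234775325548394
white [334. 213.] 119159 (array([615.9, -30.8]), 1533.5, 1082.5, 69.4) [-0.004 -0.     0.012]
white [138.  49.] 1278 (array([748.4, 265.6]), 701.7, 194.5, 31.8) [-0.003  0.     0.004]
white [526.  46.] 689 (array([ 985.1, -505.1]), 113.8, 93.1, -12.7) [-0.005 -0.001  0.002]
white [343. 131.] 534 (array([650.1, -51.6]), 308.4, 58.2, -7.8) [0.005 0.008 0.011]
white [247. 408.] 12951
[... 1484 characters left out ...]
1    3   27   31   33   34   29   35    2   99   -2
     1]
 [  -3    1   -2    0   17   32   32   33   34   31   31   89  104  102
     1]
 [   3    1   -1    7   34   29   33   35   11   31   32   99  103  101
    -1]
 [   0    1   -3   22   31   32   32   31   48   68   90  103  105   30
    -5]
 [   3   -7   15   30   36   31   33    6   40   64  100   99  101   -3
    -2]
 [   2    0   12   33   32   33   35   35   30   96  102  101   -5   -2
    -2]
 [  -1   -4    1   -1   -5   13   32 1090   29  100  106   33   -5   -2
    -5]
 [   0    1   -1   -1   -1   -2    2   -2    9   38  103   -1   -4   -5
     2]
 [  -2    3   -1   -5    0    1    0   -1   -2    0   -1   -2   -2   -2
     2]]
```

View pics/c1.png

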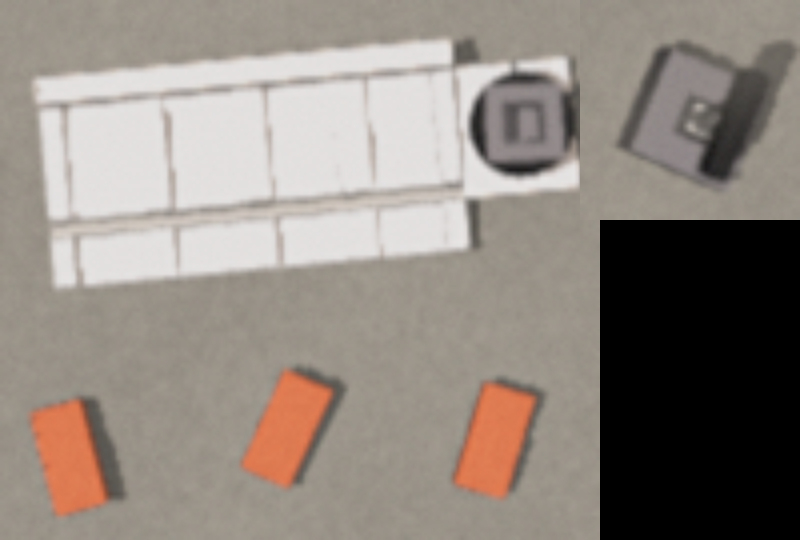

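```bash
python3 - <<'E'
from h import *
v=View("top");C=v.cloud()
roi=np.zeros((480,640),bool);roi[170:245,235:390]=1
z=C[...,2]
for n,m in dict(all=roi&(z>.009)&(z<.05),stop=roi&(z>.029)&(z<.045)).items():
    for c,b in blobs(m,40): print(n,c.round(),b.sum(),rect(C[b]))
ks=roi&(z>.03)&(z<.045); ks[:,:350]=0
# edges of front side: for columns, lowest row with z>9mm
F=[]
for u in range(260,345,3):
    r=np.nonzero((z[170:245,u]>.009)&(z[170:245,u]<.05))[0].max()+170; F.append([u,r+.5])
P=v.plane(F,.014); k=np.polyfit(P[:,1],P[:,0],1); print("front edge yaw",np.degrees(np.arctan(-k[0])),"resid",np.std(P[:,0]-np.polyval(k,P[:,1])),np.polyval(k,[0,.1]))
s,p,r=tool();print(p,r.round(3))
E
python3 - <<'E'
from bench import *
print(__import__('numpy').round(camera_model('wrist')['attitude'],3))
E
```

```text
all [308. 203.] 6266 (array([607.9,   3.3]), 297.7, 115.7, -86.0)
stop [296. 182.] 729 (array([655.3,  40.6]), 230.0, 15.9, -86.0)
stop [365. 195.] 470 (array([ 623.4, -112.8]), 57.3, 55.7, -0.7)
front edge yaw 4.040912151251081 resid 0.0006385510701647764 [0.55003756 0.54297312]
[0.28238301 0.58489721 0.19827559] [[-0.901  0.435 -0.001]
 [ 0.435  0.901 -0.001]
 [-0.    -0.001 -1.   ]]
[0.118 0.839 0.527 0.073]
```

```bash
cat >> h.py <<'E'
O=np.array([.6132,.0372]); YAW=4.1
def rk(x,y):
    a=np.radians(YAW); return O+[x*np.cos(a)-y*np.sin(a),x*np.sin(a)+y*np.cos(a)]
def plan(x,y,z,yaw):
    "turn rz first (deg), then shift along the turned tool axes (mm), levelled tool"
    s,p,r=tool(); cur=np.degrees(np.arctan2(r[1,0],r[0,0])); t=(yaw-cur+90)%180-90
    a=np.radians(cur+t); X=np.array([np.cos(a),np.sin(a),0]); Z=np.array([0,0,-1.]); Y=np.cross(Z,X)
    d=(np.array([x,y,z])-p)*1000
    G=np.c_[X,Y,Z]; tilt=np.degrees(rot(s["tcp_rot"]).inv()*R.from_matrix(G)).as_rotvec() if 0 else np.degrees((R.from_matrix(r).inv()*R.from_matrix(G)).as_rotvec())
    print("t=%.1f cur yaw %.1f z=%.4f"%(s["time"],cur,p[2]),"turn",tilt.round(1),"then dx,dy,dz mm",(d@G).round(1),"F",np.round(s["contact_force"],1),"w",round(s["grip_width"],4))
E
python3 -c "
from h import *
plan(.454,.2764,.06,9)"
```

```text
t=0.2 cur yaw 154.2 z=0.1983 turn [ -0.1  -0.  -34.8] then dx,dy,dz mm [-121.2 -331.5  138.3] F [-0.   0.3  0.9] w 0.085
```

```bash
python3 -m inch '[{"rz":-8.7},{"rz":-8.7},{"rz":-8.7},{"rz":-8.7},{"dx":-0.006,"dy":-0.016,"dz":0.006},{"dx":-0.0115,"dy":-0.0315,"dz":0.0125},{"dx":-0.0115,"dy":-0.0315,"dz":0.0125},{"dx":-0.0115,"dy":-0.0315,"dz":0.0125},{"dx":-0.0115,"dy":-0.0315,"dz":0.0125},{"dx":-0.0115,"dy":-0.0315,"dz":0.0125},{"dx":-0.0115,"dy":-0.0315,"dz":0.0125},{"dx":-0.0115,"dy":-0.0315,"dz":0.0125},{"dx":-0.0115,"dy":-0.0315,"dz":0.0125},{"dx":-0.0115,"dy":-0.0315,"dz":0.0125},{"dx":-0.0115,"dy":-0.032,"dz":0.0125},{"rz":0}]' 0.055 40
python3 - <<'E'
from h import *
plan(.454,.2764,.06,9)
v=View("wrist")
for b in bars(v,amin=400):print(*b)
cv2.imwrite("pics/w1.png",v.bgr)
E
```

```text
t=0.2 cur yaw 154.2 z=0.1983 turn [ -0.1  -0.  -34.8] then dx,dy,dz mm [-121.2 -331.5  138.3] F [-0.   0.3  0.9] w 0.085invalid input
```

View pics/w1.png

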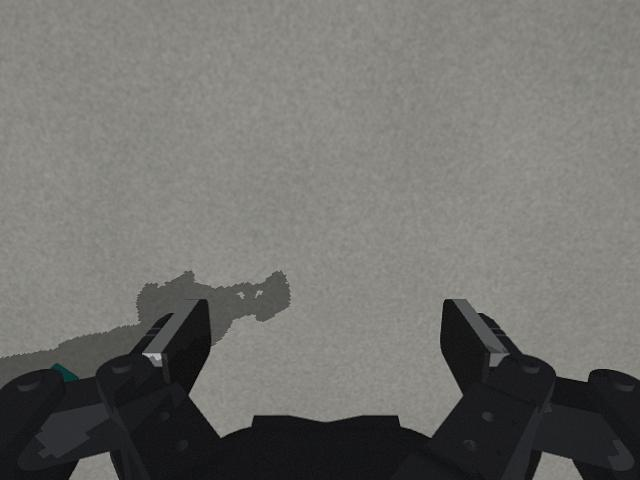

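```bash
python3 -m inch '[{"rz":-8.7}]' 0.055 40;  python3 -m inch '[{"dx":0,"dy":0,"dz":0,"rx":0,"ry":0,"rz":-8.7}]' 0.055 40
```

```text
time: 0.42
tool_pos: [0.2825, 0.5852, 0.1988]
tcp_rot: [0.0, 0.146, 0.989, -0.0]
contact_force: [0.5, -0.2, -0.2]
grip_width: 0.07
grip_force: 0.0invalid input
```

```bash
python3 -m inch '[{"rz":-8.7},{"rz":-8.7},{"rz":-8.7},{"rz":0.0}]'; python3 -m inch '[{}]';
```

```text
invalid input
invalid input
```

```bash
python3 -m inch '[{"rz":-8.7},{"rz":-8.7},{"rz":-8.7}]'; echo; python3 -m inch '[{"dz":0}]';echo; python3 -m inch '[{"dz":0.0}]'
```

```text
invalid input
invalid input
invalid input
```

```bash
python3 -m inch '[{"rz":-8.7},{"rz":-8.7}]' 0.055 40; echo; python3 -m inch --help
```

```text
invalid input
invalid input: not JSON, or not a number
```

```bash
python3 -m inch '[{"rz":-8.7}]' - 40
```

```text
invalid input
```

```bash
python3 -m inch '[{"dx":0.001,"rz":-2.5},{"dx":0.001,"rz":-2.5}]'
```

```text
invalid input
```

```bash
python3 -m inch '[{"rz":-8.7}]' 0.055 40
```

```text
invalid input
```

```bash
python3 -c "
from h import *
plan(.454,.2764,.06,9)"; python3 -m inch '[{"dz":0.02}]'
```

```text
t=0.4 cur yaw 163.2 z=0.1988 turn [ -0.   -0.  -25.8] then dx,dy,dz mm [-121.1 -331.9  138.8] F [ 0.5 -0.2 -0.2] w 0.07invalid input
```

```bash
python3 -c "
from bench import *
grab_frame('top')"; python3 -m inch '[{"rz":-8.7},{"rz":-8.7},{"rz":-8.5}]'; echo; python3 -m inch '[{"dz":0.02}]'; sleep 1;echo;  python3 -m inch '[{"dz":0.02}]' 0.055
```

```text
invalid input
invalid input
invalid input
```

```bash
python3 -m inch '[{"dx":0,"dy":0,"dz":0,"rx":0,"ry":0,"rz":-8.7},{"dx":0,"dy":0,"dz":0,"rx":0,"ry":0,"rz":-8.6},{"dx":0,"dy":0,"dz":0,"rx":0,"ry":0,"rz":-8.5},{"dx":-0.006,"dy":-0.016,"dz":0.006,"rx":0,"ry":0,"rz":0},{"dx":-0.0115,"dy":-0.0315,"dz":0.0125,"rx":0,"ry":0,"rz":0},{"dx":-0.0115,"dy":-0.0315,"dz":0.0125,"rx":0,"ry":0,"rz":0},{"dx":-0.0115,"dy":-0.0315,"dz":0.0125,"rx":0,"ry":0,"rz":0},{"dx":-0.0115,"dy":-0.0315,"dz":0.0125,"rx":0,"ry":0,"rz":0},{"dx":-0.0115,"dy":-0.0315,"dz":0.0125,"rx":0,"ry":0,"rz":0},{"dx":-0.0115,"dy":-0.0315,"dz":0.0125,"rx":0,"ry":0,"rz":0},{"dx":-0.0115,"dy":-0.0315,"dz":0.0125,"rx":0,"ry":0,"rz":0},{"dx":-0.0115,"dy":-0.0315,"dz":0.0125,"rx":0,"ry":0,"rz":0},{"dx":-0.0115,"dy":-0.0315,"dz":0.0125,"rx":0,"ry":0,"rz":0},{"dx":-0.0115,"dy":-0.032,"dz":0.0125,"rx":0,"ry":0,"rz":0},{"dx":0,"dy":0,"dz":0,"rx":0,"ry":0,"rz":0}]' 0.055 40
python3 - <<'E'
from h import *
plan(.454,.2764,.06,9)
v=View("wrist")
for b in bars(v,amin=400):print(*b)
cv2.imwrite("pics/w1.png",v.bgr)
E
```

```text
time: 2.35
tool_pos: [0.4534, 0.2699, 0.0666]
tcp_rot: [-0.001, -0.07, 0.998, -0.002]
contact_force: [0.1, 0.3, 0.7]
grip_width: 0.0547
grip_force: 0.0
t=2.4 cur yaw -171.9 z=0.0666 turn [-0.2 -0.1 -0.9] then dx,dy,dz mm [-1.7  6.3  6.6] F [0.1 0.3 0.7] w 0.0547
[113. 197.] [13.6 17.8 18.8] (array([443.9, 145.5]), 59.2, 36.2, 13.5) (array([445. , 141.8]), 59.6, 30.8, 13.6)
[337. 243.] [16.9 17.9 18.8] (array([451.5, 276.3]), 61.0, 29.3, 8.6) (array([453.1, 276.5]), 59.4, 29.5, 8.5)
```

View pics/w1.png

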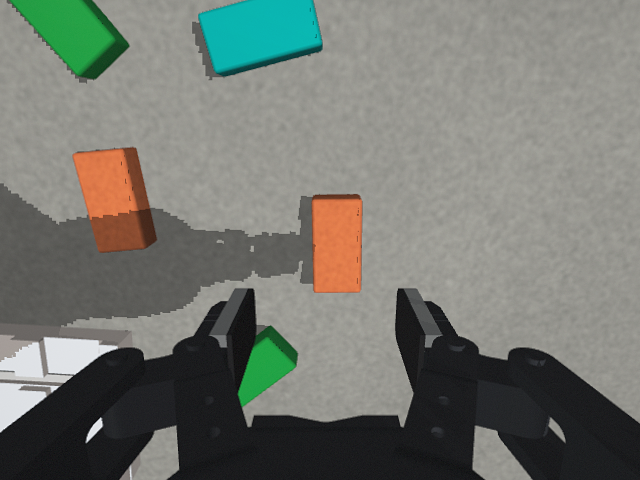

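```bash
python3 -m inch '[{"dx":-0.0015,"dy":0.0065,"dz":0,"rx":0,"ry":0,"rz":-0.4},{"dx":0,"dy":0,"dz":0.02,"rx":0,"ry":0,"rz":0},{"dx":0,"dy":0,"dz":0.02,"rx":0,"ry":0,"rz":0},{"dx":0,"dy":0,"dz":0.014,"rx":0,"ry":0,"rz":0},{"dx":0,"dy":0,"dz":0.006,"rx":0,"ry":0,"rz":0},{"dx":0,"dy":0,"dz":0,"rx":0,"ry":0,"rz":0}]'
python3 -m inch '[{"dx":0,"dy":0,"dz":0,"rx":0,"ry":0,"rz":0},{"dx":0,"dy":0,"dz":0,"rx":0,"ry":0,"rz":0},{"dx":0,"dy":0,"dz":0,"rx":0,"ry":0,"rz":0},{"dx":0,"dy":0,"dz":0,"rx":0,"ry":0,"rz":0}]' 0.02 40
python3 -m inch '[{"dx":0,"dy":0,"dz":-0.015,"rx":0,"ry":0,"rz":0},{"dx":0,"dy":0,"dz":-0.025,"rx":0,"ry":0,"rz":0},{"dx":0,"dy":0,"dz":-0.015,"rx":0,"ry":0,"rz":0},{"dx":0,"dy":0,"dz":0,"rx":0,"ry":0,"rz":0}]'
python3 - <<'E'
from h import *
plan(*rk(-.005,.084),.06,YAW)
E
```

```text
time: 3.15
tool_pos: [0.4528, 0.2831, 0.0078]
tcp_rot: [-0.0, -0.08, 0.997, -0.0]
contact_force: [-0.6, 0.3, -0.1]
grip_width: 0.0547
grip_force: 0.0
time: 3.65
tool_pos: [0.4531, 0.2828, 0.0082]
tcp_rot: [0.0, -0.08, 0.997, 0.0]
contact_force: [-0.1, 0.7, 0.0]
grip_width: 0.0198
grip_force: 0.0
time: 4.15
tool_pos: [0.4544, 0.2837, 0.0649]
tcp_rot: [0.002, -0.08, 0.997, 0.001]
contact_force: [-0.3, -0.9, -0.2]
grip_width: 0.0196
grip_force: 0.0
t=4.2 cur yaw -170.9 z=0.0649 turn [0.1 0.2 5. ] then dx,dy,dz mm [-135.8 -173.2    4.9] F [-0.3 -0.9 -0.2] w 0.0196
```

```bash
python3 - <<'E'
from h import *
v=View("wrist")
for b in bars(v,amin=400):print(*b)
cv2.imwrite("pics/w2.png",v.bgr)
v=View("top")
for b in bars(v)[2:]:print(*b)
E
```

```text
[ 87. 187.] [12.5 17.8 18.8] (array([443.8, 146. ]), 58.9, 37.2, 13.6) (array([444.9, 142. ]), 59.3, 31.4, 14.0)
[314. 238.] [17.  17.9 18.8] (array([451.8, 276.4]), 60.4, 29.3, 8.7) (array([453. , 276.6]), 58.9, 29.5, 8.7)
[306. 272.] [14.8 17.5 20.3] (array([458.9,  21.3]), 56.1, 27.5, -25.5) (array([458.9,  21.3]), 55.9, 27.6, -25.4)
[358. 274.] [14.9 17.2 20. ] (array([449.7, -93.2]), 57.9, 29.4, -20.0) (array([449.5, -93.3]), 58.0, 29.6, -19.2)
[190. 267.] [14.7 18.1 22.3] (array([474.4, 279. ]), 30.4, 16.1, -80.1) (array([474.9, 279.8]), 28.2, 14.0, -80.3)
[252. 279.] [14.9 17.6 20.1] (array([445.7, 141.2]), 57.2, 29.5, 12.8) (array([445.5, 142. ]), 57.5, 29.0, 13.4)
[193. 286.] [ 14.4  17.7 146.4] (array([432.8, 272.3]), 29.7, 16.1, -85.6) (array([432.1, 273.2]), 28.4, 14.1, -83.1)
```

View pics/w2.png

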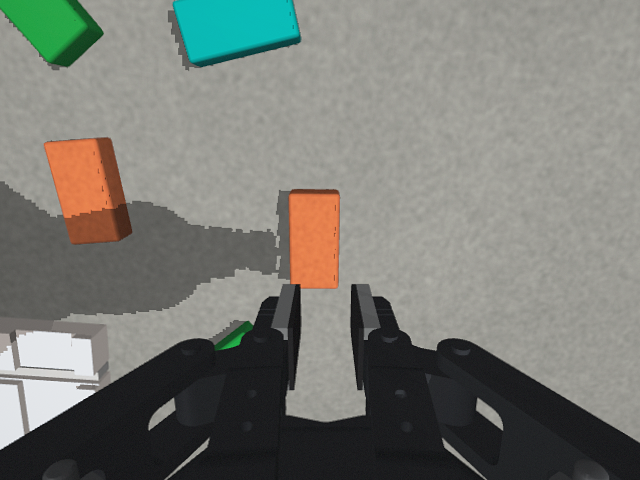

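```bash
python3 - <<'E'
from h import *
s,p,r=tool()
v=View("wrist");C=v.cloud()
print(p,r.round(3).tolist(), v.pix(p), v.pix(p+r@[0,.01,0]))
Z=((C-p)@r)*1000   # tool frame
for y,x in[(290,285),(288,297),(300,290),(320,292),(290,357),(300,365),(350,295),(390,293)]: print(x,y,Z[y,x].round(0),C[y,x].round(3))
m=(Z[...,2]<30)&(Z[...,2]>-80)&(abs(Z[...,1])<40)&(abs(Z[...,0])<40)
print(np.percentile(Z[m],[0.5,50,99.5],axis=0).round(0))
E
```

```text
[0.4527961  0.28262708 0.06294087] [[-0.987, -0.159, -0.0], [-0.159, 0.987, 0.0], [0.0, 0.0, -1.0]] [[325.2602918  276.00001574]] [[346.00005678 276.00543798]]
285 290 [ 11. -15. -41.] [0.444 0.266 0.104]
297 288 [ 12. -11. -41.] [0.443 0.27  0.104]
290 300 [ 11. -12. -50.] [0.444 0.269 0.113]
292 320 [ 12. -10. -65.] [0.443 0.27  0.128]
357 290 [ 11.  12. -42.] [0.44  0.292 0.105]
365 300 [ 12.  14. -51.] [0.439 0.294 0.114]
295 350 [ -0. -10. -63.] [0.455 0.273 0.126]
293 390 [-113.  -23.   63.] [ 0.568  0.278 -0.001]
[[-10. -36. -80.]
 [  8. -10. -67.]
 [ 14.  36. -35.]]
```

```bash
python3 - <<'E'
from h import *
s,p,r=tool()
v=View("wrist");C=v.cloud();Z=((C-p)@r)*1000
print(v.d[284:292,285:300:3].round(3)); print(Z[284:292,285:300:3,2].round(0)); print(Z[284:292,285:300:3,0].round(0))
for y,x in[(430,320),(440,300),(470,320),(415,270)]: print(x,y,Z[y,x].round(0))
E
python3 -m inch '[{"dx":0,"dy":0,"dz":0,"rx":0,"ry":0,"rz":0},{"dx":0,"dy":0,"dz":0,"rx":0,"ry":0,"rz":0},{"dx":0,"dy":0,"dz":0,"rx":0,"ry":0,"rz":0},{"dx":0,"dy":0,"dz":0,"rx":0,"ry":0,"rz":0},{"dx":0,"dy":0,"dz":0,"rx":0,"ry":0,"rz":0}]' 0
python3 - <<'E'
from h import *
s,p,r=tool()
v=View("wrist");C=v.cloud();Z=((C-p)@r)*1000
m=(v.d>0)&(v.d<.16); print(s["grip_width"],p); ys,xs=np.nonzero(m); i=ys.argmin();
for u in range(280,365,8):
    c=np.nonzero(m[:,u])[0]; 
    if len(c): print(u,c.min(),Z[c.min()+1,u].round(0))
E
```

```text
[[0.151 0.149 0.151 0.148 0.151]
 [0.148 0.148 0.149 0.148 0.148]
 [0.148 0.149 0.148 0.148 0.147]
 [0.147 0.145 0.147 0.147 0.147]
 [0.146 0.146 0.145 0.145 0.147]
 [0.146 0.145 0.145 0.145 0.144]
 [0.145 0.144 0.144 0.145 0.144]
 [0.144 0.143 0.144 0.143 0.145]]
[[-35. -37. -35. -38. -35.]
 [-38. -38. -37. -38. -38.]
 [-38. -37. -38. -38. -39.]
 [-39. -41. -39. -39. -39.]
 [-40. -40. -41. -41. -39.]
 [-40. -41. -41. -41. -42.]
 [-42. -42. -42. -41. -42.]
 [-43. -43. -43. -44. -42.]]
[[11. 12. 11. 12. 11.]
 [11. 12. 11. 12. 12.]
 [11. 11. 11. 11. 11.]
 [11. 12. 11. 11. 11.]
 [11. 11. 12. 12. 11.]
 [11. 11. 11. 12. 12.]
 [11. 11. 11. 11. 11.]
 [11. 11. 11. 12. 11.]]
320 430 [  11.   -1. -110.]
300 440 [  12.   -5. -113.]
320 470 [  11.   -1. -120.]
270 415 [  17.  -11. -113.]
time: 4.97
tool_pos: [0.453, 0.2827, 0.063]
tcp_rot: [0.0, -0.08, 0.997, 0.0]
contact_force: [0.7, 0.0, 0.3]
grip_width: -0.0002
grip_force: 0.0
-0.00022847213410766051 [0.45301764 0.28273879 0.06297438]
280 333 [ 13. -13. -76.]
288 306 [  7. -14. -46.]
296 297 [  8. -11. -41.]
304 297 [  8.  -8. -41.]
312 284 [ 11.  -5. -37.]
320 284 [ 11.  -2. -37.]
328 284 [ 11.   1. -38.]
336 284 [ 12.   4. -39.]
344 297 [ 11.   7. -49.]
352 297 [  7.  10. -41.]
360 300 [  7.  13. -43.]
```

```bash
python3 -m inch '[{"dx":0.001,"dy":-0.006,"dz":0.0,"rx":0,"ry":0,"rz":0},{"dx":0,"dy":0,"dz":0.02,"rx":0,"ry":0,"rz":0},{"dx":0,"dy":0,"dz":0.02,"rx":0,"ry":0,"rz":0},{"dx":0,"dy":0,"dz":0.02,"rx":0,"ry":0,"rz":0},{"dx":0,"dy":0,"dz":0.014,"rx":0,"ry":0,"rz":0},{"dx":0,"dy":0,"dz":0.01,"rx":0,"ry":0,"rz":0},{"dx":0,"dy":0,"dz":0,"rx":0,"ry":0,"rz":0},{"dx":0,"dy":0,"dz":0,"rx":0,"ry":0,"rz":0}]' 0.055
python3 - <<'E'
from h import *
plan(.453,.2766,-.029,8.7)
v=View("wrist");C=v.cloud()
m=(v.d>0)&(v.d<.16)
for u in range(200,450,12):
    c=np.nonzero(m[:,u])[0]
    if len(c): print(u,c.min(),C[c.min()+1,u].round(3),end=' ')
cv2.imwrite("pics/w3.png",v.bgr)
E
```

```text
time: 6.02
tool_pos: [0.4535, 0.277, -0.0205]
tcp_rot: [0.0, -0.08, 0.997, 0.0]
contact_force: [0.5, 0.2, 1.1]
grip_width: 0.0552
grip_force: 0.0
t=6.0 cur yaw -170.9 z=-0.0205 turn [0.  0.1 0.4] then dx,dy,dz mm [ 0.6 -0.3  8.5] F [0.5 0.2 1.1] w 0.0552
200 0 [0.354 0.222 0.017] 212 0 [0.353 0.225 0.017] 224 0 [0.353 0.229 0.019] 236 0 [0.352 0.233 0.017] 248 0 [0.352 0.236 0.017] 260 0 [0.35  0.239 0.014] 272 0 [0.349 0.243 0.011] 284 0 [0.348 0.246 0.009] 296 0 [0.346 0.25  0.005] 308 0 [0.344 0.253 0.   ] 320 0 [ 0.343  0.257 -0.   ] 332 0 [0.343 0.262 0.001] 344 0 [0.342 0.266 0.001] 356 0 [0.342 0.27  0.001] 368 0 [ 0.341  0.274 -0.001] 380 0 [ 0.34   0.278 -0.   ] 392 0 [ 0.339  0.282 -0.   ] 404 0 [0.339 0.286 0.001] 416 0 [0.338 0.29  0.001] 428 0 [ 0.337  0.295 -0.001] 440 0 [0.337 0.299 0.001]
```

View pics/w3.png

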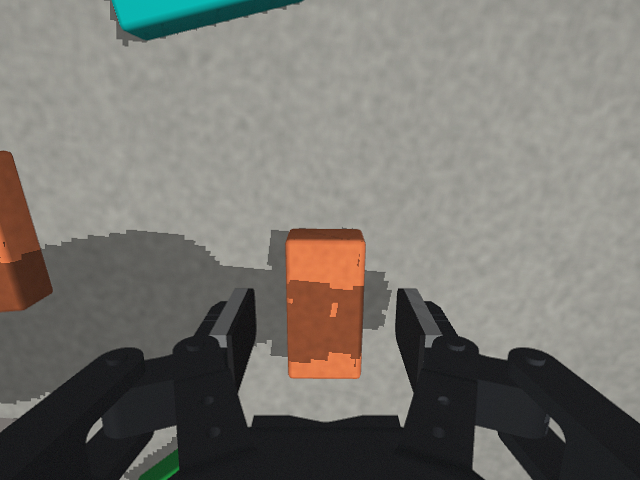

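```bash
python3 -m inch '[{"dx":0.0005,"dy":0,"dz":0.004,"rx":0,"ry":0,"rz":0.4},{"dx":0,"dy":0,"dz":0.0045,"rx":0,"ry":0,"rz":0},{"dx":0,"dy":0,"dz":0,"rx":0,"ry":0,"rz":0}]'
python3 -m inch '[{"dx":0,"dy":0,"dz":0,"rx":0,"ry":0,"rz":0},{"dx":0,"dy":0,"dz":0,"rx":0,"ry":0,"rz":0},{"dx":0,"dy":0,"dz":0,"rx":0,"ry":0,"rz":0},{"dx":0,"dy":0,"dz":0,"rx":0,"ry":0,"rz":0}]' 0.02 40
python3 -m inch '[{"dx":0,"dy":0,"dz":-0.015,"rx":0,"ry":0,"rz":0},{"dx":0,"dy":0,"dz":-0.025,"rx":0,"ry":0,"rz":0},{"dx":0,"dy":0,"dz":-0.015,"rx":0,"ry":0,"rz":0},{"dx":0,"dy":0,"dz":0,"rx":0,"ry":0,"rz":0}]'
python3 - <<'E'
from h import *
plan(*rk(-.008,.084),.026,YAW)
E
```

```text
time: 6.45
tool_pos: [0.452, 0.2763, -0.03]
tcp_rot: [-0.0, -0.076, 0.997, -0.0]
contact_force: [0.2, 0.5, 1.0]
grip_width: 0.0551
grip_force: 0.0
time: 6.95
tool_pos: [0.4528, 0.2767, -0.0293]
tcp_rot: [0.0, -0.076, 0.997, 0.0]
contact_force: [-0.2, 0.1, 1.0]
grip_width: 0.029
grip_force: 39.6
time: 7.45
tool_pos: [0.4538, 0.2775, 0.0272]
tcp_rot: [0.002, -0.076, 0.997, 0.001]
contact_force: [-0.8, -0.4, -0.1]
grip_width: 0.0293
grip_force: 39.5
t=7.5 cur yaw -171.3 z=0.0272 turn [0.1 0.2 4.6] then dx,dy,dz mm [-133.8 -167.1    1.2] F [-0.8 -0.4 -0.1] w 0.0293
```

```bash
python3 -m inch '[{"dx":0,"dy":0,"dz":0,"rx":0,"ry":0,"rz":4.6},{"dx":-0.008,"dy":-0.01,"dz":0,"rx":0,"ry":0,"rz":0},{"dx":-0.018,"dy":-0.022,"dz":0,"rx":0,"ry":0,"rz":0},{"dx":-0.018,"dy":-0.022,"dz":0,"rx":0,"ry":0,"rz":0},{"dx":-0.018,"dy":-0.022,"dz":0,"rx":0,"ry":0,"rz":0},{"dx":-0.018,"dy":-0.022,"dz":0,"rx":0,"ry":0,"rz":0},{"dx":-0.018,"dy":-0.022,"dz":0,"rx":0,"ry":0,"rz":0},{"dx":-0.018,"dy":-0.022,"dz":0,"rx":0,"ry":0,"rz":0},{"dx":-0.018,"dy":-0.022,"dz":0,"rx":0,"ry":0,"rz":0},{"dx":0,"dy":-0.003,"dz":0,"rx":0,"ry":0,"rz":0},{"dx":0,"dy":0,"dz":0,"rx":0,"ry":0,"rz":0},{"dx":0,"dy":0,"dz":0,"rx":0,"ry":0,"rz":0},{"dx":0,"dy":0,"dz":0,"rx":0,"ry":0,"rz":0}]'
python3 - <<'E'
from h import *
plan(*rk(-.008,.084),-.014,YAW)
v=View("wrist");cv2.imwrite("pics/w4.png",v.bgr)
for b in bars(v,amin=400):print(*b)
# project lane-floor corners of the model for the check
for y in(.065,.103,.009,.047): print(y,[v.pix(np.r_[rk(x,y),.019]).round()[0].tolist() for x in(-.065,-.037)])
E
```

```text
time: 9.07
tool_pos: [0.5973, 0.1212, 0.0254]
tcp_rot: [-0.0, -0.037, 0.999, 0.0]
contact_force: [0.3, 0.0, 0.0]
grip_width: 0.029
grip_force: 39.5
t=9.1 cur yaw -175.7 z=0.0254 turn [ 0.  -0.   0.2] then dx,dy,dz mm [-1.8 -0.9 39.4] F [0.3 0.  0. ] w 0.029
[108.   7.] [ 6.3 16.4 18.4] (array([489.1,  21.8]), 22.4, 7.7, -85.3) (array([487.8,  18.1]), 16.1, 6.6, -81.3)
[325. 317.] [71.6 72.5 73.3] (array([625.1, 123.1]), 89.5, 41.7, 4.3) (array([598.2, 121. ]), 60.2, 29.9, 4.5)
0.065 [[282.0, 158.0], [284.0, 218.0]]
0.103 [[365.0, 159.0], [363.0, 218.0]]
0.009 [[160.0, 158.0], [167.0, 218.0]]
0.047 [[243.0, 158.0], [246.0, 218.0]]
```

View pics/w4.png

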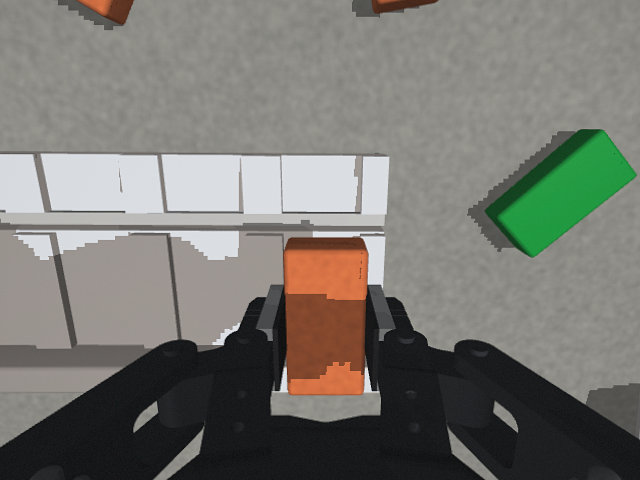

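```bash
python3 -m inch '[{"dx":-0.002,"dy":-0.001,"dz":0.01,"rx":0,"ry":0,"rz":0.2},{"dx":0,"dy":0,"dz":0.015,"rx":0,"ry":0,"rz":0},{"dx":0,"dy":0,"dz":0.011,"rx":0,"ry":0,"rz":0},{"dx":0,"dy":0,"dz":0.004,"rx":0,"ry":0,"rz":0},{"dx":0,"dy":0,"dz":0,"rx":0,"ry":0,"rz":0},{"dx":0,"dy":0,"dz":0,"rx":0,"ry":0,"rz":0}]'
python3 -m inch '[{"dx":-0.003,"dy":0,"dz":0,"rx":0,"ry":0,"rz":0},{"dx":-0.003,"dy":0,"dz":0,"rx":0,"ry":0,"rz":0},{"dx":-0.002,"dy":0,"dz":0,"rx":0,"ry":0,"rz":0},{"dx":-0.001,"dy":0,"dz":0,"rx":0,"ry":0,"rz":0},{"dx":0,"dy":0,"dz":0,"rx":0,"ry":0,"rz":0}]'
python3 -m inch '[{"dx":-0.001,"dy":0,"dz":0,"rx":0,"ry":0,"rz":0},{"dx":-0.001,"dy":0,"dz":0,"rx":0,"ry":0,"rz":0},{"dx":0,"dy":0,"dz":0,"rx":0,"ry":0,"rz":0}]'
python3 -m inch '[{"dx":-0.001,"dy":0,"dz":0,"rx":0,"ry":0,"rz":0},{"dx":-0.001,"dy":0,"dz":0,"rx":0,"ry":0,"rz":0},{"dx":0,"dy":0,"dz":0,"rx":0,"ry":0,"rz":0}]'
python3 - <<'E'
from h import *
plan(*rk(.005,.084),-.014,YAW)
E
```

```text
time: 9.88
tool_pos: [0.5991, 0.1185, -0.0135]
tcp_rot: [-0.002, -0.034, 0.999, -0.0]
contact_force: [-5.0, -0.7, 10.9]
grip_width: 0.0285
grip_force: 46.1
time: 10.5
tool_pos: [0.5987, 0.1185, -0.0137]
tcp_rot: [-0.012, -0.034, 0.999, -0.001]
contact_force: [-19.8, -2.1, 27.5]
grip_width: 0.0287
grip_force: 55.4
time: 10.88
tool_pos: [0.5986, 0.1184, -0.0137]
tcp_rot: [-0.014, -0.034, 0.999, -0.001]
contact_force: [-23.2, -3.0, 31.5]
grip_width: 0.0289
grip_force: 57.4
time: 11.25
tool_pos: [0.5985, 0.1184, -0.0137]
tcp_rot: [-0.016, -0.034, 0.999, -0.001]
contact_force: [-26.2, -2.7, 35.6]
grip_width: 0.029
grip_force: 59.3
t=11.2 cur yaw -176.1 z=-0.0137 turn [-0.1 -1.8 -0.2] then dx,dy,dz mm [-13.9   1.9   0.3] F [-26.2  -2.7  35.6] w 0.029
```

```bash
python3 -m inch '[{"dx":0.005,"dy":0.001,"dz":-0.001,"rx":0,"ry":0,"rz":0},{"dx":0.005,"dy":0,"dz":-0.001,"rx":0,"ry":0,"rz":0},{"dx":0,"dy":0,"dz":-0.001,"rx":0,"ry":0,"rz":0},{"dx":0,"dy":0,"dz":0,"rx":0,"ry":0,"rz":0},{"dx":0,"dy":0,"dz":0,"rx":0,"ry":0,"rz":0}]'
python3 - <<'E'
from h import *
plan(*rk(.005,.084),-.014,YAW)
v=View("wrist");cv2.imwrite("pics/w5.png",v.bgr)
for b in bars(v,amin=400):print(*b)
E
```

```text
time: 11.88
tool_pos: [0.6035, 0.1199, -0.0118]
tcp_rot: [0.0, -0.034, 0.999, -0.0]
contact_force: [-0.7, 0.3, 0.1]
grip_width: 0.0288
grip_force: 39.5
t=11.9 cur yaw -176.1 z=-0.0118 turn [-0.   0.  -0.2] then dx,dy,dz mm [-8.8  0.8  2.2] F [-0.7  0.3  0.1] w 0.0288
[325. 317.] [34.4 35.4 36.2] (array([611.2, 120.4]), 71.3, 33.2, 3.9) (array([604.3, 119.9]), 60.3, 29.7, 3.8)
```

View pics/w5.png

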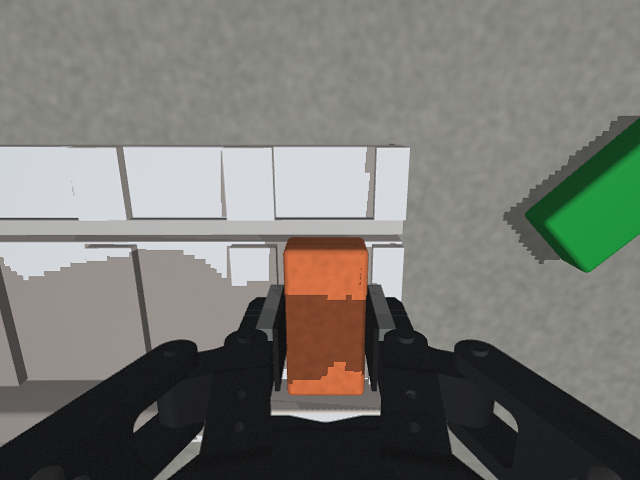

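```bash
python3 -m inch '[{"dx":-0.003,"dy":0.001,"dz":0,"rx":0,"ry":0,"rz":-0.2},{"dx":-0.003,"dy":0,"dz":0,"rx":0,"ry":0,"rz":0},{"dx":-0.002,"dy":0,"dz":0,"rx":0,"ry":0,"rz":0},{"dx":-0.001,"dy":0,"dz":0,"rx":0,"ry":0,"rz":0},{"dx":-0.001,"dy":0,"dz":0,"rx":0,"ry":0,"rz":0},{"dx":0,"dy":0,"dz":0,"rx":0,"ry":0,"rz":0}]'
python3 -m inch '[{"dx":0,"dy":0,"dz":0,"rx":0,"ry":0,"rz":0},{"dx":0,"dy":0,"dz":0,"rx":0,"ry":0,"rz":0},{"dx":0,"dy":0,"dz":0,"rx":0,"ry":0,"rz":0}]' 0.042
python3 -m inch '[{"dx":0,"dy":0,"dz":-0.015,"rx":0,"ry":0,"rz":0},{"dx":0,"dy":0,"dz":-0.03,"rx":0,"ry":0,"rz":0},{"dx":0.025,"dy":0,"dz":0,"rx":0,"ry":0,"rz":0},{"dx":0.03,"dy":0,"dz":0,"rx":0,"ry":0,"rz":0},{"dx":0,"dy":0,"dz":0,"rx":0,"ry":0,"rz":0},{"dx":0,"dy":0,"dz":0,"rx":0,"ry":0,"rz":0}]' 0.0
python3 - <<'E'
from h import *
plan(*rk(-.044,.084),-.011,YAW)
v=View("wrist");cv2.imwrite("pics/w6.png",v.bgr)
for b in bars(v,amin=400):print(*b)
E
```

```text
time: 12.68
tool_pos: [0.6096, 0.1215, -0.0125]
tcp_rot: [-0.003, -0.036, 0.999, -0.0]
contact_force: [-6.3, -0.1, 2.1]
grip_width: 0.0291
grip_force: 39.9
time: 13.05
tool_pos: [0.6143, 0.1217, -0.011]
tcp_rot: [0.001, -0.036, 0.999, 0.0]
contact_force: [-0.3, 0.5, 0.1]
grip_width: 0.0419
grip_force: 0.0
time: 13.8
tool_pos: [0.5597, 0.118, 0.0346]
tcp_rot: [0.001, -0.036, 0.999, 0.0]
contact_force: [-0.4, -0.2, -0.7]
grip_width: 0.0269
grip_force: 39.4
t=13.8 cur yaw -175.9 z=0.0346 turn [0.  0.2 0. ] then dx,dy,dz mm [-3.6 -0.4 45.6] F [-0.4 -0.2 -0.7] w 0.0269
[128.  49.] [11.1 17.9 18.9] (array([460.5,  23.1]), 57.1, 35.1, -26.1) (array([460.2,  19.9]), 55.7, 30.8, -26.0)
[396.  47.] [16.9 18.1 19. ] (array([454.1, 142.3]), 42.4, 30.9, 13.6) (array([453.6, 143.1]), 42.9, 30.0, 13.5)
[325. 294.] [67.1 68.2 69. ] (array([579.9, 119.3]), 84.9, 39.5, 4.2) (array([558.1, 117.6]), 60.2, 29.6, 4.1)
```

```bash
python3 -m inch '[{"dx":-0.002,"dy":0,"dz":0,"rx":0,"ry":0,"rz":0},{"dx":-0.004,"dy":0,"dz":0,"rx":0,"ry":0,"rz":0},{"dx":-0.006,"dy":0,"dz":0,"rx":0,"ry":0,"rz":0},{"dx":-0.006,"dy":0,"dz":0,"rx":0,"ry":0,"rz":0},{"dx":-0.006,"dy":0,"dz":0,"rx":0,"ry":0,"rz":0},{"dx":-0.006,"dy":0,"dz":0,"rx":0,"ry":0,"rz":0},{"dx":-0.006,"dy":0,"dz":0,"rx":0,"ry":0,"rz":0},{"dx":-0.004,"dy":0,"dz":0,"rx":0,"ry":0,"rz":0},{"dx":-0.002,"dy":0,"dz":0.003,"rx":0,"ry":0,"rz":0},{"dx":0,"dy":0,"dz":0.006,"rx":0,"ry":0,"rz":0},{"dx":0,"dy":0,"dz":0.008,"rx":0,"ry":0,"rz":0},{"dx":0,"dy":0,"dz":0.008,"rx":0,"ry":0,"rz":0},{"dx":0,"dy":0,"dz":0.005,"rx":0,"ry":0,"rz":0},{"dx":0,"dy":0,"dz":0,"rx":0,"ry":0,"rz":0},{"dx":0,"dy":0,"dz":0,"rx":0,"ry":0,"rz":0}]' - 40
python3 - <<'E'
from h import *
plan(*rk(-.002,.084),-.001,YAW)
v=View("wrist")
for b in bars(v,amin=400):print(*b)
E
```

```text
time: 15.72
tool_pos: [0.6003, 0.1208, 0.0036]
tcp_rot: [0.0, -0.036, 0.999, 0.0]
contact_force: [0.2, 0.2, -0.6]
grip_width: 0.0272
grip_force: 39.4
t=15.7 cur yaw -175.9 z=0.0036 turn [0. 0. 0.] then dx,dy,dz mm [-4.8 -0.3  4.6] F [ 0.2  0.2 -0.6] w 0.0272
[325. 295.] [36.3 37.3 38.1] (array([605.9, 121.1]), 71.1, 33.2, 4.2) (array([598.9, 120.6]), 60.5, 29.6, 4.3)
```

```bash
python3 -m inch '[{"dx":0,"dy":0,"dz":0.002,"rx":0,"ry":0,"rz":0},{"dx":0,"dy":0,"dz":0.003,"rx":0,"ry":0,"rz":0},{"dx":0,"dy":0,"dz":0,"rx":0,"ry":0,"rz":0}]' - 40
python3 -m inch '[{"dx":0,"dy":0,"dz":0,"rx":0,"ry":0,"rz":0},{"dx":0,"dy":0,"dz":0,"rx":0,"ry":0,"rz":0},{"dx":0,"dy":0,"dz":-0.015,"rx":0,"ry":0,"rz":0},{"dx":0.01,"dy":0,"dz":-0.025,"rx":0,"ry":0,"rz":0},{"dx":0.025,"dy":0,"dz":0,"rx":0,"ry":0,"rz":0},{"dx":0.025,"dy":0,"dz":0,"rx":0,"ry":0,"rz":0}]' 0.042
python3 -m inch '[{"dx":0,"dy":0,"dz":0,"rx":0,"ry":0,"rz":0},{"dx":0,"dy":0,"dz":0,"rx":0,"ry":0,"rz":0},{"dx":0,"dy":0,"dz":0,"rx":0,"ry":0,"rz":0}]' 0.0
python3 - <<'E'
from h import *
plan(*rk(-.050,.084),-.011,YAW)
v=View("wrist")
for b in bars(v,amin=400):print(*b)
E
```

```text
time: 16.15
tool_pos: [0.6004, 0.1208, -0.0015]
tcp_rot: [0.0, -0.036, 0.999, 0.0]
contact_force: [0.3, -0.7, -0.2]
grip_width: 0.0273
grip_force: 39.7
time: 16.9
tool_pos: [0.5409, 0.1166, 0.0402]
tcp_rot: [0.001, -0.036, 0.999, 0.0]
contact_force: [0.5, 0.1, 0.3]
grip_width: 0.0422
grip_force: 0.0
time: 17.27
tool_pos: [0.5418, 0.1166, 0.0391]
tcp_rot: [0.001, -0.036, 0.999, 0.0]
contact_force: [-0.6, 0.1, 0.8]
grip_width: -0.0001
grip_force: 0.0
t=17.3 cur yaw -175.9 z=0.0391 turn [0.  0.1 0. ] then dx,dy,dz mm [-15.5  -0.3  50.1] F [-0.6  0.1  0.8] w -0.0001
[140.  78.] [13.8 17.9 18.9] (array([459.2,  23.3]), 59.1, 34.2, -25.9) (array([458.3,  20.7]), 59.6, 30.7, -25.9)
[391.  67.] [17.  18.1 19. ] (array([445.6, 140.4]), 59.0, 30.7, 13.7) (array([445.1, 141.2]), 59.7, 30.1, 13.6)
```

```bash
python3 -m inch '[{"dx":0,"dy":0,"dz":0.02,"rx":0,"ry":0,"rz":0},{"dx":0,"dy":0,"dz":0.02,"rx":0,"ry":0,"rz":0},{"dx":0,"dy":0,"dz":0.01,"rx":0,"ry":0,"rz":0},{"dx":0,"dy":0,"dz":0,"rx":0,"ry":0,"rz":0},{"dx":-0.005,"dy":0,"dz":0,"rx":0,"ry":0,"rz":0},{"dx":-0.005,"dy":0,"dz":0,"rx":0,"ry":0,"rz":0},{"dx":-0.005,"dy":0,"dz":0,"rx":0,"ry":0,"rz":0},{"dx":-0.004,"dy":0,"dz":0,"rx":0,"ry":0,"rz":0},{"dx":-0.003,"dy":0,"dz":0,"rx":0,"ry":0,"rz":0},{"dx":-0.003,"dy":0,"dz":0,"rx":0,"ry":0,"rz":0},{"dx":-0.002,"dy":0,"dz":0,"rx":0,"ry":0,"rz":0},{"dx":0,"dy":0,"dz":0,"rx":0,"ry":0,"rz":0}]'
python3 -m inch '[{"dx":-0.001,"dy":0,"dz":0,"rx":0,"ry":0,"rz":0},{"dx":-0.001,"dy":0,"dz":0,"rx":0,"ry":0,"rz":0},{"dx":0,"dy":0,"dz":0,"rx":0,"ry":0,"rz":0}]'
python3 -m inch '[{"dx":-0.001,"dy":0,"dz":0,"rx":0,"ry":0,"rz":0},{"dx":-0.001,"dy":0,"dz":0,"rx":0,"ry":0,"rz":0},{"dx":0,"dy":0,"dz":0,"rx":0,"ry":0,"rz":0}]'
python3 -m inch '[{"dx":-0.001,"dy":0,"dz":0,"rx":0,"ry":0,"rz":0},{"dx":-0.001,"dy":0,"dz":0,"rx":0,"ry":0,"rz":0},{"dx":0,"dy":0,"dz":0,"rx":0,"ry":0,"rz":0}]'
python3 -c "
from h import *
plan(*rk(-.036,.084),-.011,YAW)"
```

```text
time: 18.82
tool_pos: [0.5674, 0.1184, -0.0115]
tcp_rot: [0.0, -0.036, 0.999, 0.0]
contact_force: [-0.0, 0.2, 0.6]
grip_width: -0.0003
grip_force: 0.0
time: 19.2
tool_pos: [0.5693, 0.1185, -0.0115]
tcp_rot: [0.0, -0.036, 0.999, -0.0]
contact_force: [0.9, -0.8, 0.0]
grip_width: 0.0001
grip_force: 0.0
time: 19.58
tool_pos: [0.5706, 0.1187, -0.0116]
tcp_rot: [-0.001, -0.036, 0.999, -0.0]
contact_force: [-2.0, 0.8, 0.7]
grip_width: 0.0
grip_force: 0.7
time: 19.95
tool_pos: [0.5706, 0.1186, -0.012]
tcp_rot: [-0.003, -0.036, 0.999, -0.0]
contact_force: [-6.3, -0.6, 3.7]
grip_width: 0.0001
grip_force: 2.9
t=19.9 cur yaw -175.9 z=-0.0120 turn [-0.  -0.3  0. ] then dx,dy,dz mm [-0.7 -0.3 -1. ] F [-6.3 -0.6  3.7] w 0.0001
```

```bash
sed -i 's/^O=.*; YAW/O=np.array([.6125,.0371]); YAW/' h.py; python3 -m inch '[{"dx":0.01,"dy":0,"dz":0,"rx":0,"ry":0,"rz":0},{"dx":0.01,"dy":0,"dz":-0.02,"rx":0,"ry":0,"rz":0},{"dx":0.02,"dy":0,"dz":-0.03,"rx":0,"ry":0,"rz":0},{"dx":0.02,"dy":0,"dz":-0.01,"rx":0,"ry":0,"rz":0},{"dx":0.01,"dy":0,"dz":0,"rx":0,"ry":0,"rz":0},{"dx":0,"dy":0,"dz":0,"rx":0,"ry":0,"rz":0},{"dx":0,"dy":0,"dz":0,"rx":0,"ry":0,"rz":0}]' 0.055
python3 - <<'E'
from h import *
v=View("wrist");cv2.imwrite("pics/w7.png",v.bgr)
for b in bars(v,amin=400):print(*b)
v=View("top")
for b in bars(v)[2:]:print(*b)
plan(.4453,.1412,-.0255,13.6)
E
```

```text
time: 20.82
tool_pos: [0.5038, 0.1137, 0.048]
tcp_rot: [0.0, -0.036, 0.999, -0.0]
contact_force: [0.3, 0.9, -0.5]
grip_width: 0.055
grip_force: 0.0
[385. 149.] [17.1 18.1 19. ] (array([445.2, 140.6]), 58.9, 30.2, 13.6) (array([445.2, 141.2]), 59.3, 29.8, 13.7)
[158. 157.] [15.7 17.9 18.9] (array([457.7,  23.1]), 60.7, 32.5, -26.0) (array([457.8,  21. ]), 59.6, 30.4, -26.3)
[326. 398.] [21.3 31.4 32.4] (array([596.9, 120.6]), 34.3, 30.9, 4.2) (array([591. , 120.1]), 29.0, 22.2, -85.5)
[258. 204.] [29.1 31.7 34.2] (array([611.9, 123.7]), 56.9, 28.0, 4.1) (array([610.5, 122.2]), 56.0, 27.8, 4.5)
[307. 272.] [14.9 17.4 20. ] (array([458.7,  21. ]), 58.1, 28.6, -26.0) (array([458.7,  21. ]), 57.9, 28.7, -26.0)
[358. 275.] [14.9 17.2 20. ] (array([448.7, -93. ]), 56.8, 29.2, -18.3) (array([448.6, -93.3]), 57.0, 29.7, -18.8)
t=20.9 cur yaw -175.9 z=0.0480 turn [-0.   0.  -9.5] then dx,dy,dz mm [50.5 40.5 73.5] F [-1.3  0.2  0.1] w 0.0549
```

View pics/w7.png

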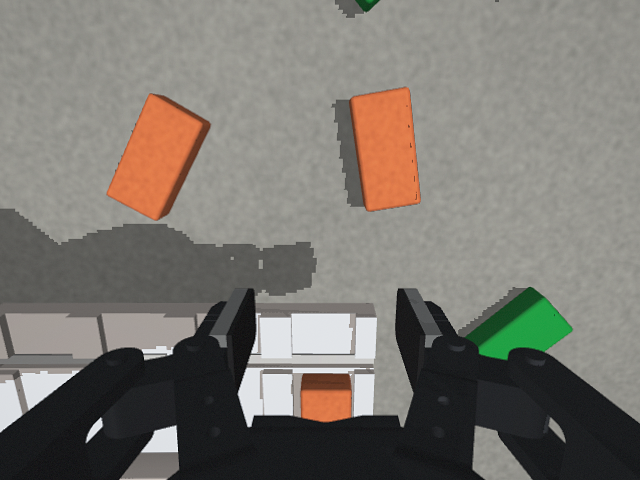

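```bash
python3 -m inch '[{"dx":0,"dy":0,"dz":0,"rx":0,"ry":0,"rz":-9.5},{"dx":0.0125,"dy":0.01,"dz":0,"rx":0,"ry":0,"rz":0},{"dx":0.0125,"dy":0.01,"dz":0,"rx":0,"ry":0,"rz":0},{"dx":0.0125,"dy":0.01,"dz":0.005,"rx":0,"ry":0,"rz":0},{"dx":0.013,"dy":0.0105,"dz":0.015,"rx":0,"ry":0,"rz":0},{"dx":0,"dy":0,"dz":0.02,"rx":0,"ry":0,"rz":0},{"dx":0,"dy":0,"dz":0.02,"rx":0,"ry":0,"rz":0},{"dx":0,"dy":0,"dz":0.0135,"rx":0,"ry":0,"rz":0},{"dx":0,"dy":0,"dz":0,"rx":0,"ry":0,"rz":0},{"dx":0,"dy":0,"dz":0,"rx":0,"ry":0,"rz":0}]' 0.055 40
python3 -m inch '[{"dx":0,"dy":0,"dz":0,"rx":0,"ry":0,"rz":0},{"dx":0,"dy":0,"dz":0,"rx":0,"ry":0,"rz":0},{"dx":0,"dy":0,"dz":0,"rx":0,"ry":0,"rz":0},{"dx":0,"dy":0,"dz":0,"rx":0,"ry":0,"rz":0}]' 0.02 40
python3 -m inch '[{"dx":0,"dy":0,"dz":-0.015,"rx":0,"ry":0,"rz":0},{"dx":0,"dy":0,"dz":-0.025,"rx":0,"ry":0,"rz":0},{"dx":0,"dy":0,"dz":-0.015,"rx":0,"ry":0,"rz":0},{"dx":0,"dy":0,"dz":0,"rx":0,"ry":0,"rz":0},{"dx":0,"dy":0,"dz":0,"rx":0,"ry":0,"rz":0},{"dx":0,"dy":0,"dz":0,"rx":0,"ry":0,"rz":0}]'
python3 - <<'E'
from h import *
plan(*rk(-.005,.028),.03,YAW)
v=View("wrist")
for b in bars(v,amin=400):print(*b)
E
```

```text
time: 22.18
tool_pos: [0.4451, 0.1415, -0.0246]
tcp_rot: [0.0, -0.119, 0.993, 0.0]
contact_force: [-0.1, 0.5, 0.1]
grip_width: 0.0549
grip_force: 0.0
time: 22.68
tool_pos: [0.4458, 0.1416, -0.0242]
tcp_rot: [0.001, -0.119, 0.993, 0.0]
contact_force: [-0.3, -0.2, 6.1]
grip_width: 0.0288
grip_force: 40.3
time: 23.42
tool_pos: [0.4438, 0.1409, 0.0291]
tcp_rot: [-0.001, -0.119, 0.993, -0.0]
contact_force: [-0.1, 0.4, -1.0]
grip_width: 0.0288
grip_force: 39.6
t=23.4 cur yaw -166.4 z=0.0291 turn [-0.  -0.1  9.5] then dx,dy,dz mm [-155.9  -87.6   -0.9] F [-0.1  0.4 -1. ] w 0.0288
[ 88. 234.] [16.6 17.9 18.7] (array([454.7,  22.6]), 65.5, 29.0, -26.0) (array([457.8,  20.7]), 60.6, 29.8, -26.0)
[325. 306.] [70.1 71.1 72. ] (array([467.5, 146.7]), 87.7, 41.1, 13.7) (array([443.5, 140.8]), 60.5, 29.7, 13.5)
```

```bash
python3 -m inch '[{"dx":0,"dy":0,"dz":0,"rx":0,"ry":0,"rz":9.5},{"dx":-0.012,"dy":-0.007,"dz":0,"rx":0,"ry":0,"rz":0},{"dx":-0.022,"dy":-0.0125,"dz":0,"rx":0,"ry":0,"rz":0},{"dx":-0.022,"dy":-0.0125,"dz":0,"rx":0,"ry":0,"rz":0},{"dx":-0.022,"dy":-0.0125,"dz":0,"rx":0,"ry":0,"rz":0},{"dx":-0.022,"dy":-0.0125,"dz":0,"rx":0,"ry":0,"rz":0},{"dx":-0.022,"dy":-0.0125,"dz":0,"rx":0,"ry":0,"rz":0},{"dx":-0.022,"dy":-0.0125,"dz":0,"rx":0,"ry":0,"rz":0},{"dx":-0.012,"dy":-0.0056,"dz":0,"rx":0,"ry":0,"rz":0},{"dx":0,"dy":0,"dz":0.005,"rx":0,"ry":0,"rz":0},{"dx":0,"dy":0,"dz":0.01,"rx":0,"ry":0,"rz":0},{"dx":0,"dy":0,"dz":0.01,"rx":0,"ry":0,"rz":0},{"dx":0,"dy":0,"dz":0,"rx":0,"ry":0,"rz":0},{"dx":0,"dy":0,"dz":0,"rx":0,"ry":0,"rz":0}]'
python3 - <<'E'
from h import *
plan(*rk(-.005,.028),-.0095,YAW)
v=View("wrist")
for b in bars(v,amin=400):print(*b)
E
```

```text
time: 25.22
tool_pos: [0.6063, 0.0654, 0.0048]
tcp_rot: [-0.0, -0.036, 0.999, 0.0]
contact_force: [0.2, -0.4, -0.4]
grip_width: 0.0288
grip_force: 39.6
t=25.2 cur yaw -175.8 z=0.0048 turn [ 0.  -0.   0.1] then dx,dy,dz mm [ 0.9 -0.7 14.3] F [ 0.2 -0.4 -0.4] w 0.0288
[325. 309.] [46.  46.8 47.6] (array([618.8,  66.3]), 74.5, 35.6, 4.1) (array([605.8,  65.3]), 59.9, 29.7, 4.1)
[458. 295.] [31.  31.9 32.7] (array([608.9, 125.1]), 51.5, 33.8, 4.4) (array([603.4, 120.7]), 45.8, 29.8, 4.6)
```

```bash
python3 -m inch '[{"dx":0,"dy":-0.0007,"dz":0.006,"rx":0,"ry":0,"rz":0},{"dx":0,"dy":0,"dz":0.006,"rx":0,"ry":0,"rz":0},{"dx":0,"dy":0,"dz":0.002,"rx":0,"ry":0,"rz":0},{"dx":0,"dy":0,"dz":0,"rx":0,"ry":0,"rz":0},{"dx":-0.003,"dy":0,"dz":0,"rx":0,"ry":0,"rz":0},{"dx":-0.003,"dy":0,"dz":0,"rx":0,"ry":0,"rz":0},{"dx":-0.002,"dy":0,"dz":0,"rx":0,"ry":0,"rz":0},{"dx":-0.001,"dy":0,"dz":0,"rx":0,"ry":0,"rz":0},{"dx":0,"dy":0,"dz":0,"rx":0,"ry":0,"rz":0}]'
python3 -m inch '[{"dx":-0.001,"dy":0,"dz":0,"rx":0,"ry":0,"rz":0},{"dx":0,"dy":0,"dz":0,"rx":0,"ry":0,"rz":0}]'
python3 -c "
from h import *
plan(*rk(.005,.028),-.01,YAW)"
```

```text
time: 26.4
tool_pos: [0.6151, 0.065, -0.0092]
tcp_rot: [-0.001, -0.036, 0.999, -0.0]
contact_force: [-1.4, -0.1, -0.2]
grip_width: 0.0287
grip_force: 39.7
time: 26.65
tool_pos: [0.6151, 0.065, -0.0095]
tcp_rot: [-0.002, -0.036, 0.999, -0.0]
contact_force: [-3.9, 0.2, 0.2]
grip_width: 0.0289
grip_force: 39.8
t=26.6 cur yaw -175.9 z=-0.0095 turn [-0.  -0.2  0. ] then dx,dy,dz mm [-0.5  0.3  0.5] F [-3.9  0.2  0.2] w 0.0289
```

```bash
python3 -m inch '[{"dx":0,"dy":0,"dz":0,"rx":0,"ry":0,"rz":0},{"dx":0,"dy":0,"dz":0,"rx":0,"ry":0,"rz":0},{"dx":0,"dy":0,"dz":-0.015,"rx":0,"ry":0,"rz":0},{"dx":0.006,"dy":0,"dz":-0.03,"rx":0,"ry":0,"rz":0},{"dx":0.025,"dy":0,"dz":0,"rx":0,"ry":0,"rz":0},{"dx":0.025,"dy":0,"dz":0,"rx":0,"ry":0,"rz":0}]' 0.042
python3 -m inch '[{"dx":0,"dy":0,"dz":0,"rx":0,"ry":0,"rz":0},{"dx":0,"dy":0,"dz":0,"rx":0,"ry":0,"rz":0},{"dx":0,"dy":0,"dz":0.02,"rx":0,"ry":0,"rz":0},{"dx":0,"dy":0,"dz":0.02,"rx":0,"ry":0,"rz":0},{"dx":0,"dy":0,"dz":0.004,"rx":0,"ry":0,"rz":0},{"dx":-0.004,"dy":0,"dz":0,"rx":0,"ry":0,"rz":0},{"dx":-0.004,"dy":0,"dz":0,"rx":0,"ry":0,"rz":0},{"dx":-0.003,"dy":0,"dz":0,"rx":0,"ry":0,"rz":0},{"dx":-0.002,"dy":0,"dz":0,"rx":0,"ry":0,"rz":0},{"dx":0,"dy":0,"dz":0,"rx":0,"ry":0,"rz":0}]' 0
python3 -m inch '[{"dx":-0.002,"dy":0,"dz":0,"rx":0,"ry":0,"rz":0},{"dx":-0.001,"dy":0,"dz":0,"rx":0,"ry":0,"rz":0},{"dx":0,"dy":0,"dz":0,"rx":0,"ry":0,"rz":0}]'
python3 -m inch '[{"dx":-0.001,"dy":0,"dz":0,"rx":0,"ry":0,"rz":0},{"dx":-0.001,"dy":0,"dz":0,"rx":0,"ry":0,"rz":0},{"dx":0,"dy":0,"dz":0,"rx":0,"ry":0,"rz":0}]'
python3 -c "
from h import *
plan(*rk(-.036,.028),-.01,YAW)"
```

```text
time: 27.4
tool_pos: [0.5623, 0.0613, 0.0381]
tcp_rot: [0.002, -0.036, 0.999, 0.0]
contact_force: [-0.4, -0.4, 0.3]
grip_width: 0.042
grip_force: 0.0
time: 28.65
tool_pos: [0.5741, 0.0621, -0.0078]
tcp_rot: [0.0, -0.036, 0.999, 0.0]
contact_force: [-0.1, -0.6, -0.3]
grip_width: 0.0003
grip_force: 0.0
time: 29.02
tool_pos: [0.5745, 0.0621, -0.0085]
tcp_rot: [-0.002, -0.036, 0.999, -0.0]
contact_force: [-5.4, -0.5, 4.0]
grip_width: -0.0001
grip_force: 2.7
time: 29.4
tool_pos: [0.5745, 0.0621, -0.0089]
tcp_rot: [-0.004, -0.036, 0.999, -0.0]
contact_force: [-7.7, -0.2, 5.0]
grip_width: 0.0001
grip_force: 4.1
t=29.4 cur yaw -175.9 z=-0.0089 turn [-0.  -0.5  0. ] then dx,dy,dz mm [-0.2  0.4  1.1] F [-7.7 -0.2  5. ] w 0.0001
```

Home. Next bar (458,21), yaw −26.

```bash
python3 -m inch '[{"dx":0.01,"dy":0,"dz":0,"rx":0,"ry":0,"rz":0},{"dx":0.01,"dy":0,"dz":-0.02,"rx":0,"ry":0,"rz":0},{"dx":0.02,"dy":0,"dz":-0.03,"rx":0,"ry":0,"rz":0},{"dx":0.02,"dy":0,"dz":-0.01,"rx":0,"ry":0,"rz":0},{"dx":0.01,"dy":0,"dz":0,"rx":0,"ry":0,"rz":0},{"dx":0,"dy":0,"dz":0,"rx":0,"ry":0,"rz":0},{"dx":0,"dy":0,"dz":0,"rx":0,"ry":0,"rz":0},{"dx":0,"dy":0,"dz":0,"rx":0,"ry":0,"rz":0}]' 0.055
python3 - <<'E'
from h import *
v=View("wrist")
for b in bars(v,amin=400):print(*b)
v=View("top")
for b in bars(v)[2:]:print(*b[2:])
plan(.4578,.0208,-.0255,-26)
E
```

```text
time: 30.4
tool_pos: [0.5095, 0.0574, 0.0516]
tcp_rot: [0.0, -0.036, 0.999, -0.0]
contact_force: [-0.3, -0.3, -0.4]
grip_width: 0.055
grip_force: 0.0
[ 47. 118.] [ 9.6 17.8 18.8] (array([448.8, -89.4]), 60.7, 37.3, -18.7) (array([448.2, -93.8]), 60.4, 31.5, -19.9)
[264. 154.] [17.1 18.1 18.9] (array([457.9,  20.8]), 59.0, 29.5, -25.9) (array([458.1,  20.5]), 59.6, 29.9, -25.9)
[326. 395.] [22.7 31.5 32.4] (array([603.2,  64.3]), 39.2, 31.3, 4.2) (array([597.6,  63.9]), 29.5, 27.7, -85.9)
[401. 398.] [24.4 31.4 32.5] (array([603.1, 112.7]), 41.6, 13.5, 3.5) (array([596. , 110.3]), 30.9, 10.4, 3.1)
(array([616. ,  66.8]), 57.1, 28.0, 4.4) (array([614.5,  65.9]), 56.7, 27.8, 4.7)
(array([612. , 123.6]), 56.9, 28.1, 4.1) (array([610.7, 122.1]), 56.2, 27.5, 4.4)
(array([460.5,  17. ]), 51.4, 23.0, -26.0) (array([460.3,  16.6]), 51.4, 22.1, -26.0)
(array([449.4, -93.3]), 57.9, 29.2, -18.4) (array([449.4, -93.5]), 57.8, 29.5, -18.7)
t=30.5 cur yaw -175.9 z=0.0516 turn [-0.  -0.  30.1] then dx,dy,dz mm [ 30.3 -55.4  77.1] F [-0.2  0.4 -0.5] w 0.055
```

```bash
python3 -m inch '[{"dx":0,"dy":0,"dz":0,"rx":0,"ry":0,"rz":10},{"dx":0,"dy":0,"dz":0,"rx":0,"ry":0,"rz":10},{"dx":0,"dy":0,"dz":0,"rx":0,"ry":0,"rz":10},{"dx":0.0075,"dy":-0.014,"dz":0,"rx":0,"ry":0,"rz":0},{"dx":0.0075,"dy":-0.014,"dz":0,"rx":0,"ry":0,"rz":0},{"dx":0.0075,"dy":-0.014,"dz":0.008,"rx":0,"ry":0,"rz":0},{"dx":0.0078,"dy":-0.0135,"dz":0.015,"rx":0,"ry":0,"rz":0},{"dx":0,"dy":0,"dz":0.02,"rx":0,"ry":0,"rz":0},{"dx":0,"dy":0,"dz":0.02,"rx":0,"ry":0,"rz":0},{"dx":0,"dy":0,"dz":0.014,"rx":0,"ry":0,"rz":0},{"dx":0,"dy":0,"dz":0,"rx":0,"ry":0,"rz":0},{"dx":0,"dy":0,"dz":0,"rx":0,"ry":0,"rz":0}]' 0.055 40
python3 -m inch '[{"dx":0,"dy":0,"dz":0,"rx":0,"ry":0,"rz":0},{"dx":0,"dy":0,"dz":0,"rx":0,"ry":0,"rz":0},{"dx":0,"dy":0,"dz":0,"rx":0,"ry":0,"rz":0},{"dx":0,"dy":0,"dz":0,"rx":0,"ry":0,"rz":0}]' 0.02 40
python3 -m inch '[{"dx":0,"dy":0,"dz":-0.015,"rx":0,"ry":0,"rz":0},{"dx":0,"dy":0,"dz":-0.025,"rx":0,"ry":0,"rz":0},{"dx":0,"dy":0,"dz":-0.015,"rx":0,"ry":0,"rz":0},{"dx":0,"dy":0,"dz":0,"rx":0,"ry":0,"rz":0},{"dx":0,"dy":0,"dz":0,"rx":0,"ry":0,"rz":0},{"dx":0,"dy":0,"dz":0,"rx":0,"ry":0,"rz":0}]'
python3 - <<'E'
from h import *
plan(*rk(-.005,-.028),.03,YAW)
v=View("wrist")
for b in bars(v,amin=400):print(*b)
E
```

```text
time: 32.0
tool_pos: [0.4577, 0.0205, -0.0247]
tcp_rot: [0.0, 0.224, 0.975, 0.0]
contact_force: [0.4, -0.7, 0.3]
grip_width: 0.055
grip_force: 0.0
time: 32.5
tool_pos: [0.4586, 0.0208, -0.0242]
tcp_rot: [0.001, 0.224, 0.975, 0.0]
contact_force: [-0.4, 0.2, 5.8]
grip_width: 0.0287
grip_force: 40.5
time: 33.25
tool_pos: [0.4565, 0.0205, 0.0292]
tcp_rot: [-0.001, 0.224, 0.975, -0.0]
contact_force: [-0.3, 0.1, -0.8]
grip_width: 0.0289
grip_force: 39.8
t=33.2 cur yaw 154.1 z=0.0292 turn [ -0.   -0.1 -30. ] then dx,dy,dz mm [-151.8  -22.6   -0.8] F [-0.3  0.1 -0.8] w 0.0289
[325. 306.] [70.1 71.2 72. ] (array([478.5,   9.6]), 87.8, 41.1, -25.8) (array([456.3,  20.4]), 60.3, 29.7, -25.8)
[125. 319.] [10.7 17.7 18.6] (array([442.2, -87.3]), 53.9, 36.8, -18.8) (array([443. , -91.9]), 49.2, 30.3, -18.9)
[610. 402.] [19.2 31.1 32.3] (array([600.1, 132. ]), 56.5, 21.8, 28.6) (array([591., 129.]), 36.9, 19.3, 32.5)
```

```bash
python3 -m inch '[{"dx":0,"dy":0,"dz":0,"rx":0,"ry":0,"rz":-10},{"dx":0,"dy":0,"dz":0,"rx":0,"ry":0,"rz":-10},{"dx":0,"dy":0,"dz":0,"rx":0,"ry":0,"rz":-10},{"dx":-0.012,"dy":-0.002,"dz":0,"rx":0,"ry":0,"rz":0},{"dx":-0.022,"dy":-0.003,"dz":0,"rx":0,"ry":0,"rz":0},{"dx":-0.022,"dy":-0.003,"dz":0,"rx":0,"ry":0,"rz":0},{"dx":-0.022,"dy":-0.003,"dz":0,"rx":0,"ry":0,"rz":0},{"dx":-0.022,"dy":-0.003,"dz":0,"rx":0,"ry":0,"rz":0},{"dx":-0.022,"dy":-0.003,"dz":0,"rx":0,"ry":0,"rz":0},{"dx":-0.02,"dy":-0.003,"dz":0,"rx":0,"ry":0,"rz":0},{"dx":-0.008,"dy":-0.0025,"dz":0,"rx":0,"ry":0,"rz":0},{"dx":0,"dy":0,"dz":0.005,"rx":0,"ry":0,"rz":0},{"dx":0,"dy":0,"dz":0.01,"rx":0,"ry":0,"rz":0},{"dx":0,"dy":0,"dz":0.01,"rx":0,"ry":0,"rz":0},{"dx":0,"dy":0,"dz":0,"rx":0,"ry":0,"rz":0},{"dx":0,"dy":0,"dz":0,"rx":0,"ry":0,"rz":0}]'
python3 - <<'E'
from h import *
plan(*rk(-.005,-.028),-.0095,YAW)
v=View("wrist")
for b in bars(v,amin=400):print(*b[1:])
E
```

```text
time: 35.3
tool_pos: [0.6085, 0.0091, 0.0049]
tcp_rot: [-0.0, -0.036, 0.999, 0.0]
contact_force: [-0.3, 0.3, -0.5]
grip_width: 0.0288
grip_force: 39.8
t=35.3 cur yaw -175.9 z=0.0049 turn [ 0. -0.  0.] then dx,dy,dz mm [-1.  -0.3 14.4] F [-0.3  0.3 -0.5] w 0.0288
[46.  46.9 47.6] (array([620.8,  10. ]), 76.0, 35.6, 4.0) (array([608.4,   9. ]), 60.5, 29.7, 3.9)
[30.9 31.9 32.7] (array([611.3,  68. ]), 51.0, 34.5, 4.3) (array([606.5,  64.1]), 44.2, 30.1, 5.0)
[31.  31.9 32.7] (array([616.4, 129.4]), 66.4, 36.5, 4.1) (array([610.7, 121.9]), 60.5, 32.0, 4.2)
```

```bash
python3 -m inch '[{"dx":0,"dy":-0.0003,"dz":0.006,"rx":0,"ry":0,"rz":0},{"dx":0,"dy":0,"dz":0.006,"rx":0,"ry":0,"rz":0},{"dx":0,"dy":0,"dz":0.002,"rx":0,"ry":0,"rz":0},{"dx":0,"dy":0,"dz":0,"rx":0,"ry":0,"rz":0},{"dx":-0.003,"dy":0,"dz":0,"rx":0,"ry":0,"rz":0},{"dx":-0.003,"dy":0,"dz":0,"rx":0,"ry":0,"rz":0},{"dx":-0.003,"dy":0,"dz":0,"rx":0,"ry":0,"rz":0},{"dx":-0.001,"dy":0,"dz":0,"rx":0,"ry":0,"rz":0},{"dx":-0.001,"dy":0,"dz":0,"rx":0,"ry":0,"rz":0},{"dx":-0.001,"dy":0,"dz":0,"rx":0,"ry":0,"rz":0},{"dx":0,"dy":0,"dz":0,"rx":0,"ry":0,"rz":0}]'
python3 -m inch '[{"dx":-0.001,"dy":0,"dz":0,"rx":0,"ry":0,"rz":0},{"dx":0,"dy":0,"dz":0,"rx":0,"ry":0,"rz":0}]'
python3 -c "
from h import *
plan(*rk(.005,-.028),-.01,YAW)"
```

```text
time: 36.72
tool_pos: [0.6188, 0.0094, -0.0095]
tcp_rot: [-0.002, -0.036, 0.999, 0.0]
contact_force: [-4.7, -0.4, 2.1]
grip_width: 0.0289
grip_force: 40.0
time: 36.98
tool_pos: [0.6187, 0.0094, -0.0097]
tcp_rot: [-0.003, -0.036, 0.999, 0.0]
contact_force: [-6.4, 0.8, 2.9]
grip_width: 0.0285
grip_force: 40.2
t=37.0 cur yaw -175.9 z=-0.0097 turn [ 0.  -0.3  0. ] then dx,dy,dz mm [-0.8  0.1  0.3] F [-6.4  0.8  2.9] w 0.0285
```

Home; release and push square as before.

```bash
python3 -m inch '[{"dx":0,"dy":0,"dz":0,"rx":0,"ry":0,"rz":0},{"dx":0,"dy":0,"dz":0,"rx":0,"ry":0,"rz":0},{"dx":0,"dy":0,"dz":-0.015,"rx":0,"ry":0,"rz":0},{"dx":0.006,"dy":0,"dz":-0.03,"rx":0,"ry":0,"rz":0},{"dx":0.025,"dy":0,"dz":0,"rx":0,"ry":0,"rz":0},{"dx":0.025,"dy":0,"dz":0,"rx":0,"ry":0,"rz":0}]' 0.042
python3 -m inch '[{"dx":0,"dy":0,"dz":0,"rx":0,"ry":0,"rz":0},{"dx":0,"dy":0,"dz":0,"rx":0,"ry":0,"rz":0},{"dx":0,"dy":0,"dz":0.02,"rx":0,"ry":0,"rz":0},{"dx":0,"dy":0,"dz":0.02,"rx":0,"ry":0,"rz":0},{"dx":0,"dy":0,"dz":0.004,"rx":0,"ry":0,"rz":0},{"dx":-0.004,"dy":0,"dz":0,"rx":0,"ry":0,"rz":0},{"dx":-0.004,"dy":0,"dz":0,"rx":0,"ry":0,"rz":0},{"dx":-0.003,"dy":0,"dz":0,"rx":0,"ry":0,"rz":0},{"dx":-0.002,"dy":0,"dz":0,"rx":0,"ry":0,"rz":0},{"dx":0,"dy":0,"dz":0,"rx":0,"ry":0,"rz":0}]' 0
python3 -m inch '[{"dx":-0.001,"dy":0,"dz":0,"rx":0,"ry":0,"rz":0},{"dx":-0.001,"dy":0,"dz":0,"rx":0,"ry":0,"rz":0},{"dx":0,"dy":0,"dz":0,"rx":0,"ry":0,"rz":0}]'
python3 -m inch '[{"dx":-0.001,"dy":0,"dz":0,"rx":0,"ry":0,"rz":0},{"dx":-0.001,"dy":0,"dz":0,"rx":0,"ry":0,"rz":0},{"dx":0,"dy":0,"dz":0,"rx":0,"ry":0,"rz":0}]'
python3 -c "
from h import *
plan(*rk(-.036,-.028),-.01,YAW)"
```

```text
time: 37.72
tool_pos: [0.5674, 0.0057, 0.0381]
tcp_rot: [0.002, -0.036, 0.999, 0.0]
contact_force: [-0.3, -0.0, -0.4]
grip_width: 0.0419
grip_force: 0.0
time: 38.98
tool_pos: [0.5786, 0.0065, -0.0079]
tcp_rot: [-0.0, -0.036, 0.999, 0.0]
contact_force: [-0.1, 0.5, 0.0]
grip_width: -0.0
grip_force: 0.5
time: 39.35
tool_pos: [0.5785, 0.0065, -0.0085]
tcp_rot: [-0.002, -0.036, 0.999, 0.0]
contact_force: [-5.7, -0.0, 3.8]
grip_width: 0.0001
grip_force: 2.6
time: 39.72
tool_pos: [0.5783, 0.0064, -0.0089]
tcp_rot: [-0.004, -0.036, 0.999, 0.0]
contact_force: [-7.3, 0.2, 5.1]
grip_width: -0.0003
grip_force: 4.0
t=39.7 cur yaw -175.9 z=-0.0089 turn [ 0.  -0.5  0. ] then dx,dy,dz mm [-0.3  0.1  1.1] F [-7.3  0.2  5.1] w -0.0003
```

```bash
python3 -m inch '[{"dx":0.01,"dy":0,"dz":0,"rx":0,"ry":0,"rz":0},{"dx":0.01,"dy":0,"dz":-0.02,"rx":0,"ry":0,"rz":0},{"dx":0.02,"dy":-0.01,"dz":-0.03,"rx":0,"ry":0,"rz":0},{"dx":0.02,"dy":-0.02,"dz":-0.01,"rx":0,"ry":0,"rz":0},{"dx":0.01,"dy":-0.02,"dz":0,"rx":0,"ry":0,"rz":0},{"dx":0,"dy":-0.02,"dz":0,"rx":0,"ry":0,"rz":0},{"dx":0,"dy":0,"dz":0,"rx":0,"ry":0,"rz":0},{"dx":0,"dy":0,"dz":0,"rx":0,"ry":0,"rz":0},{"dx":0,"dy":0,"dz":0,"rx":0,"ry":0,"rz":0}]' 0.055
python3 - <<'E'
from h import *
v=View("wrist")
for b in bars(v,amin=400):print(*b)
v=View("top")
for b in bars(v)[2:]:print(*b[2:])
plan(.449,-.0935,-.0255,-18.7)
E
```

```text
time: 40.85
tool_pos: [0.5184, -0.0666, 0.0519]
tcp_rot: [0.0, -0.037, 0.999, 0.0]
contact_force: [0.2, 0.3, 0.7]
grip_width: 0.0551
grip_force: 0.0
[283. 118.] [17.2 18.1 19. ] (array([448.4, -94.1]), 59.0, 29.6, -18.7) (array([448.5, -94.4]), 59.4, 30.0, -18.7)
[620. 393.] [26.6 31.5 32.6] (array([594.3, 126.2]), 52.6, 21.1, 56.3) (array([587.7, 117.7]), 37.4, 19.6, 56.2)
[503. 453.] [21.9 31.  32.3] (array([647.1,  59.4]), 34.0, 10.6, 40.4) (array([639.1,  54.7]), 20.1, 9.6, 41.3)
(array([619.8,  10.9]), 57.0, 27.7, 4.8) (array([618.2,  10.7]), 56.4, 27.4, 4.8)
(array([615.9,  66.8]), 56.9, 28.0, 4.4) (array([614.5,  66. ]), 56.8, 27.6, 4.2)
(array([612.4, 117.6]), 57.0, 26.9, 4.1) (array([611.1, 116. ]), 56.3, 26.6, 3.9)
t=41.0 cur yaw -175.8 z=0.0519 turn [ 0.   0.  22.9] then dx,dy,dz mm [ 57.  -47.4  77.4] F [ 0.1  0.4 -0.7] w 0.055
```

```bash
python3 -m inch '[{"dx":0,"dy":0,"dz":0,"rx":0,"ry":0,"rz":8},{"dx":0,"dy":0,"dz":0,"rx":0,"ry":0,"rz":8},{"dx":0,"dy":0,"dz":0,"rx":0,"ry":0,"rz":6.9},{"dx":0.014,"dy":-0.012,"dz":0,"rx":0,"ry":0,"rz":0},{"dx":0.015,"dy":-0.013,"dz":0,"rx":0,"ry":0,"rz":0},{"dx":0.015,"dy":-0.013,"dz":0.008,"rx":0,"ry":0,"rz":0},{"dx":0.0132,"dy":-0.0104,"dz":0.015,"rx":0,"ry":0,"rz":0},{"dx":0,"dy":0,"dz":0.02,"rx":0,"ry":0,"rz":0},{"dx":0,"dy":0,"dz":0.02,"rx":0,"ry":0,"rz":0},{"dx":0,"dy":0,"dz":0.014,"rx":0,"ry":0,"rz":0},{"dx":0,"dy":0,"dz":0,"rx":0,"ry":0,"rz":0},{"dx":0,"dy":0,"dz":0,"rx":0,"ry":0,"rz":0}]' 0.055 40
python3 -m inch '[{"dx":0,"dy":0,"dz":0,"rx":0,"ry":0,"rz":0},{"dx":0,"dy":0,"dz":0,"rx":0,"ry":0,"rz":0},{"dx":0,"dy":0,"dz":0,"rx":0,"ry":0,"rz":0},{"dx":0,"dy":0,"dz":0,"rx":0,"ry":0,"rz":0}]' 0.02 40
python3 -m inch '[{"dx":0,"dy":0,"dz":-0.015,"rx":0,"ry":0,"rz":0},{"dx":0,"dy":0,"dz":-0.025,"rx":0,"ry":0,"rz":0},{"dx":0,"dy":0,"dz":-0.015,"rx":0,"ry":0,"rz":0},{"dx":0,"dy":0,"dz":0,"rx":0,"ry":0,"rz":0},{"dx":0,"dy":0,"dz":0,"rx":0,"ry":0,"rz":0},{"dx":0,"dy":0,"dz":0,"rx":0,"ry":0,"rz":0}]'
python3 - <<'E'
from h import *
plan(*rk(-.005,-.084),.03,YAW)
v=View("wrist")
for b in bars(v,amin=400):print(*b)
v=View("top")
for b in bars(v)[2:]:print(*b[2:])
E
```

```text
time: 42.45
tool_pos: [0.4486, -0.0956, -0.0246]
tcp_rot: [0.0, 0.163, 0.987, 0.0]
contact_force: [-0.7, -0.4, 1.3]
grip_width: 0.0552
grip_force: 0.0
time: 42.95
tool_pos: [0.4494, -0.0955, -0.0241]
tcp_rot: [0.001, 0.163, 0.987, 0.0]
contact_force: [-1.4, -0.0, 6.1]
grip_width: 0.0287
grip_force: 40.4
time: 43.7
tool_pos: [0.4473, -0.0954, 0.0292]
tcp_rot: [-0.001, 0.163, 0.987, -0.0]
contact_force: [-0.0, 0.3, -0.2]
grip_width: 0.0284
grip_force: 39.7
t=43.7 cur yaw 161.2 z=0.0292 turn [ -0.   -0.1 -22.9] then dx,dy,dz mm [-169.2   36.3   -0.8] F [-0.   0.3 -0.2] w 0.0284
[325. 304.] [70.1 71.2 72. ] (array([ 469.3, -103. ]), 87.5, 41.1, -18.7) (array([446.4, -95.1]), 60.2, 29.8, -18.4)
(array([619.7,  10.8]), 57.2, 27.8, 4.2) (array([618.1,  10.6]), 56.2, 27.4, 4.2)
(array([616. ,  66.8]), 57.1, 28.0, 4.4) (array([614.6,  65.9]), 56.5, 27.6, 4.3)
(array([612.4, 117.7]), 57.0, 27.1, 4.1) (array([611. , 116.3]), 56.5, 27.0, 4.6)
```

```bash
python3 -m inch '[{"dx":0,"dy":0,"dz":0,"rx":0,"ry":0,"rz":-8},{"dx":0,"dy":0,"dz":0,"rx":0,"ry":0,"rz":-8},{"dx":0,"dy":0,"dz":0,"rx":0,"ry":0,"rz":-6.9},{"dx":-0.012,"dy":0.003,"dz":0,"rx":0,"ry":0,"rz":0},{"dx":-0.024,"dy":0.005,"dz":0,"rx":0,"ry":0,"rz":0},{"dx":-0.024,"dy":0.005,"dz":0,"rx":0,"ry":0,"rz":0},{"dx":-0.024,"dy":0.005,"dz":0,"rx":0,"ry":0,"rz":0},{"dx":-0.024,"dy":0.005,"dz":0,"rx":0,"ry":0,"rz":0},{"dx":-0.024,"dy":0.005,"dz":0,"rx":0,"ry":0,"rz":0},{"dx":-0.024,"dy":0.005,"dz":0,"rx":0,"ry":0,"rz":0},{"dx":-0.012,"dy":0.003,"dz":0,"rx":0,"ry":0,"rz":0},{"dx":0,"dy":0,"dz":0.005,"rx":0,"ry":0,"rz":0},{"dx":0,"dy":0,"dz":0.01,"rx":0,"ry":0,"rz":0},{"dx":0,"dy":0,"dz":0.01,"rx":0,"ry":0,"rz":0},{"dx":0,"dy":0,"dz":0,"rx":0,"ry":0,"rz":0},{"dx":0,"dy":0,"dz":0,"rx":0,"ry":0,"rz":0}]'
python3 - <<'E'
from h import *
plan(*rk(-.005,-.084),-.0095,YAW)
v=View("wrist")
for b in bars(v,amin=400):print(*b[1:])
E
```

```text
time: 45.8
tool_pos: [0.613, -0.0477, 0.0049]
tcp_rot: [-0.0, -0.036, 0.999, -0.0]
contact_force: [0.4, 0.6, -0.9]
grip_width: 0.0288
grip_force: 39.7
t=45.8 cur yaw -175.9 z=0.0049 turn [-0. -0.  0.] then dx,dy,dz mm [-0.6  0.6 14.4] F [ 0.4  0.6 -0.9] w 0.0288
[45.8 46.8 47.6] (array([624. , -46.8]), 76.1, 35.6, 4.1) (array([611.8, -47.8]), 60.4, 29.7, 4.0)
[25.4 31.8 32.7] (array([614.9,  11.8]), 52.8, 35.9, 4.1) (array([610.7,   8.3]), 44.4, 30.0, 4.1)
[22.6 31.7 32.6] (array([619.3,  70.1]), 69.2, 41.8, 4.1) (array([614.7,  64.6]), 60.4, 31.4, 3.9)
```

```bash
python3 -m inch '[{"dx":0,"dy":0.0008,"dz":0.006,"rx":0,"ry":0,"rz":0},{"dx":0,"dy":0,"dz":0.006,"rx":0,"ry":0,"rz":0},{"dx":0,"dy":0,"dz":0.002,"rx":0,"ry":0,"rz":0},{"dx":0,"dy":0,"dz":0,"rx":0,"ry":0,"rz":0},{"dx":-0.003,"dy":0,"dz":0,"rx":0,"ry":0,"rz":0},{"dx":-0.003,"dy":0,"dz":0,"rx":0,"ry":0,"rz":0},{"dx":-0.003,"dy":0,"dz":0,"rx":0,"ry":0,"rz":0},{"dx":-0.001,"dy":0,"dz":0,"rx":0,"ry":0,"rz":0},{"dx":-0.001,"dy":0,"dz":0,"rx":0,"ry":0,"rz":0},{"dx":0,"dy":0,"dz":0,"rx":0,"ry":0,"rz":0}]'
python3 -m inch '[{"dx":-0.001,"dy":0,"dz":0,"rx":0,"ry":0,"rz":0},{"dx":0,"dy":0,"dz":0,"rx":0,"ry":0,"rz":0}]'
python3 -m inch '[{"dx":0,"dy":0,"dz":0,"rx":0,"ry":0,"rz":0},{"dx":0,"dy":0,"dz":0,"rx":0,"ry":0,"rz":0},{"dx":0,"dy":0,"dz":-0.015,"rx":0,"ry":0,"rz":0},{"dx":0.006,"dy":0,"dz":-0.03,"rx":0,"ry":0,"rz":0},{"dx":0.025,"dy":0,"dz":0,"rx":0,"ry":0,"rz":0},{"dx":0.025,"dy":0,"dz":0,"rx":0,"ry":0,"rz":0}]' 0.039
python3 -m inch '[{"dx":0,"dy":0,"dz":0,"rx":0,"ry":0,"rz":0},{"dx":0,"dy":0,"dz":0,"rx":0,"ry":0,"rz":0},{"dx":0,"dy":0,"dz":0.02,"rx":0,"ry":0,"rz":0},{"dx":0,"dy":0,"dz":0.02,"rx":0,"ry":0,"rz":0},{"dx":0,"dy":0,"dz":0.004,"rx":0,"ry":0,"rz":0},{"dx":-0.004,"dy":0,"dz":0,"rx":0,"ry":0,"rz":0},{"dx":-0.004,"dy":0,"dz":0,"rx":0,"ry":0,"rz":0},{"dx":-0.003,"dy":0,"dz":0,"rx":0,"ry":0,"rz":0},{"dx":-0.002,"dy":0,"dz":0,"rx":0,"ry":0,"rz":0},{"dx":0,"dy":0,"dz":0,"rx":0,"ry":0,"rz":0}]' 0
python3 -c "
from h import *
plan(*rk(-.036,-.084),-.01,YAW)"
```

```text
time: 47.1
tool_pos: [0.6236, -0.0459, -0.0092]
tcp_rot: [-0.001, -0.036, 0.999, 0.0]
contact_force: [-1.0, 0.1, -0.2]
grip_width: 0.029
grip_force: 39.8
time: 47.35
tool_pos: [0.6235, -0.0459, -0.0095]
tcp_rot: [-0.002, -0.036, 0.999, 0.0]
contact_force: [-4.2, -0.2, 0.9]
grip_width: 0.0287
grip_force: 39.9
time: 48.1
tool_pos: [0.5707, -0.0499, 0.0381]
tcp_rot: [0.002, -0.036, 0.999, -0.0]
contact_force: [-0.4, -0.6, 0.8]
grip_width: 0.0391
grip_force: 0.0
time: 49.35
tool_pos: [0.5824, -0.0489, -0.0078]
tcp_rot: [0.0, -0.036, 0.999, -0.0]
contact_force: [-0.3, 0.4, -0.6]
grip_width: 0.0001
grip_force: 0.1
t=49.4 cur yaw -175.9 z=-0.0078 turn [-0.  0.  0.] then dx,dy,dz mm [-0.2 -0.4  2.2] F [-0.3  0.4 -0.6] w 0.0001
```

```bash
python3 -m inch '[{"dx":-0.001,"dy":0,"dz":0,"rx":0,"ry":0,"rz":0},{"dx":-0.001,"dy":0,"dz":0,"rx":0,"ry":0,"rz":0},{"dx":0,"dy":0,"dz":0,"rx":0,"ry":0,"rz":0},{"dx":-0.001,"dy":0,"dz":0,"rx":0,"ry":0,"rz":0},{"dx":-0.001,"dy":0,"dz":0,"rx":0,"ry":0,"rz":0},{"dx":0,"dy":0,"dz":0,"rx":0,"ry":0,"rz":0}]'
python3 -m inch '[{"dx":0.01,"dy":0,"dz":0,"rx":0,"ry":0,"rz":0},{"dx":0.01,"dy":0,"dz":-0.02,"rx":0,"ry":0,"rz":0},{"dx":0.02,"dy":0.01,"dz":-0.03,"rx":0,"ry":0,"rz":0},{"dx":0.02,"dy":0.02,"dz":-0.03,"rx":0,"ry":0,"rz":0},{"dx":0.02,"dy":0.02,"dz":-0.03,"rx":0,"ry":0,"rz":0},{"dx":0.02,"dy":0.02,"dz":-0.03,"rx":0,"ry":0,"rz":0},{"dx":0.02,"dy":0.01,"dz":-0.03,"rx":0,"ry":0,"rz":0},{"dx":0,"dy":0,"dz":0,"rx":0,"ry":0,"rz":0},{"dx":0,"dy":0,"dz":0,"rx":0,"ry":0,"rz":0}]' 0.055
python3 - <<'E'
from h import *
v=View("wrist");cv2.imwrite("pics/w8.png",v.bgr)
for b in bars(v,amin=200):print(*b)
s,p,r=tool();print(p)
v=View("top")
for b in bars(v)[2:]:print(*b[2:])
for y in(.084,.028,-.028,-.084): print((rk(.005,y)*1000).round(1))
E
```

```text
time: 50.1
tool_pos: [0.5822, -0.0489, -0.0088]
tcp_rot: [-0.004, -0.036, 0.999, 0.0]
contact_force: [-8.7, -0.1, 5.8]
grip_width: -0.0003
grip_force: 4.1
time: 51.22
tool_pos: [0.4617, 0.0225, 0.162]
tcp_rot: [0.001, -0.036, 0.999, 0.0]
contact_force: [-0.2, -0.5, -0.3]
grip_width: 0.0551
grip_force: 0.0
[359. 376.] [28.5 31.6 32.5] (array([619.2,  66.4]), 70.4, 31.1, 4.2) (array([613.9,  65. ]), 60.8, 29.6, 3.9)
[249. 383.] [28.  31.5 32.8] (array([627.7, -39.7]), 68.9, 18.3, 1.4) (array([621.9, -38.4]), 59.2, 16.5, 4.2)
[299. 376.] [30.  31.6 32.5] (array([623.9,   8.9]), 69.6, 30.4, 4.7) (array([618.1,   9.4]), 60.7, 29.5, 4.6)
[403. 386.] [28.4 31.5 32.6] (array([620.3, 108.8]), 63.1, 16.0, 11.3) (array([613.5, 107.4]), 55.3, 13.0, 4.3)
[0.46119456 0.02217066 0.161406  ]
(array([623.8, -45. ]), 57.0, 28.1, 4.1) (array([622.2, -44.5]), 56.5, 27.8, 4.2)
(array([619.8,  10.8]), 56.9, 27.8, 4.2) (array([618.6,  10.7]), 56.4, 27.5, 4.3)
(array([615.9,  66.8]), 56.9, 28.0, 4.4) (array([614.5,  66. ]), 56.4, 27.9, 4.2)
(array([612.4, 117.6]), 57.0, 27.1, 4.3) (array([610.9, 116.1]), 56.5, 26.6, 4.0)
[611.5 121.2]
[615.5  65.4]
[619.5   9.5]
[623.5 -46.3]
```

View pics/w8.png

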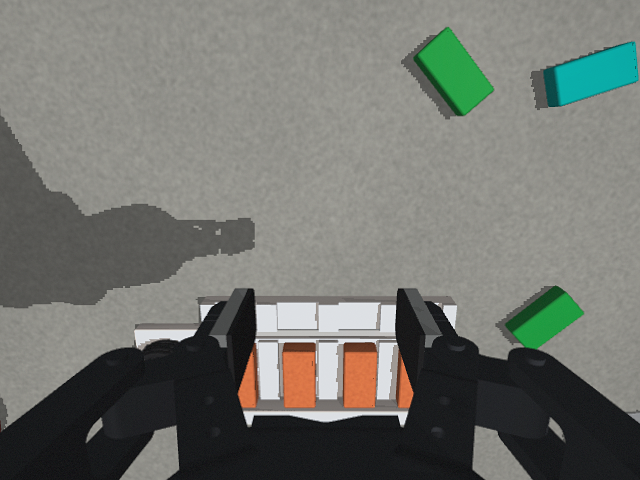

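```bash
python3 - <<'E'
from h import *
v=View("top");C=v.cloud()
for c,m in blobs(orange(v))[2:]:
    P=C[m]; P=P[(P[:,2]>.02)&(P[:,2]<.05)]; A=np.c_[P[:,:2]-P[:,:2].mean(0),np.ones(len(P))]; k=np.linalg.lstsq(A,P[:,2],rcond=None)[0]
    a=np.radians(YAW); Q=(P[:,:2]-O)@np.array([[np.cos(a),-np.sin(a)],[np.sin(a),np.cos(a)]])*1000
    print(c.round(),len(P),"tilt deg",np.degrees(k[:2]).round(1),"z",(k[2]*1000).round(1),"rack x",np.percentile(Q[:,0],[1,99]).round(1),"y",np.percentile(Q[:,1],[1,99]).round(1))
# grey-level profile across lane 84 in top view just in front of bar
for x in(-.05,-.028,.0): 
    ys=np.arange(.045,.122,.003); px=v.pix(np.array([np.r_[rk(x,y),.016] for y in ys])).round().astype(int)
    print(x,[int(v.bgr[b,a].mean()) for a,b in px])
c=cv2.resize(v.bgr[165:250,230:390],None,fx=5,fy=5,interpolation=cv2.INTER_CUBIC);cv2.imwrite("pics/t2.png",c)
E
```

```text
[334. 196.] 325 tilt deg [-0.2  0.2] z 31.3 rack x [-23.5  31.4] y [-95.5 -68.4]
[309. 199.] 317 tilt deg [-0.5  2.5] z 31.6 rack x [-23.4  31.5] y [-40.2 -13.4]
[284. 201.] 325 tilt deg [-0.3  0.7] z 31.3 rack x [-23.4  31.7] y [15.  42.2]
[261. 203.] 314 tilt deg [-0.5  0.2] z 31.4 rack x [-23.4  31.9] y [66.  92.1]
-0.05 [190, 218, 229, 229, 228, 227, 228, 228, 227, 227, 228, 228, 229, 228, 229, 228, 226, 230, 220, 182, 228, 230, 229, 213, 163, 149]
-0.028 [164, 169, 183, 194, 197, 204, 186, 187, 189, 196, 192, 182, 185, 180, 182, 192, 191, 199, 177, 170, 179, 167, 170, 165, 150, 146]
0.0 [157, 213, 229, 231, 224, 181, 152, 119, 141, 144, 146, 143, 145, 146, 146, 147, 147, 189, 212, 182, 226, 229, 230, 218, 166, 147]
```

View pics/t2.png

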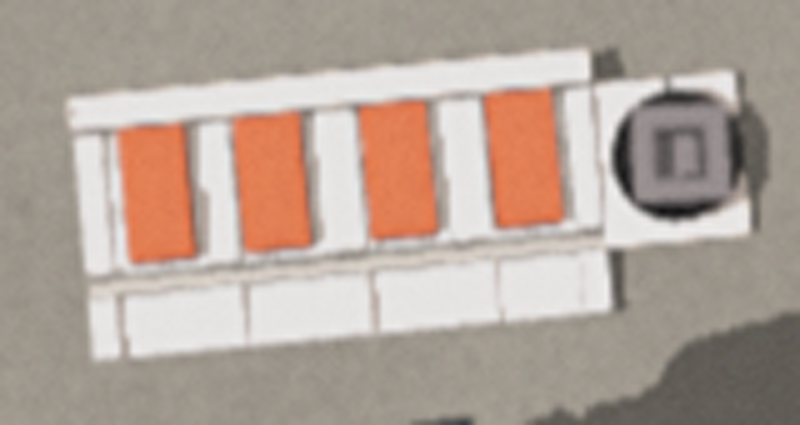

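```bash
python3 - <<'E'
from h import *
v=View("top");C=v.cloud();z=C[...,2]
roi=np.zeros((480,640),bool);roi[240:295,425:480]=1
m=roi&(z>.09)&(z<.115)
for c,b in blobs(m,20): print("handle",c.round(),b.sum(),rect(C[b]),np.median(z[b]))
m=roi&(z>.026)&(z<.04)
for c,b in blobs(m,20): print("holder",c.round(),b.sum(),rect(C[b]))
plan(.46,-.29,.14,0)
E
```

```text
handle [463. 271.] 215 (array([ 453.9, -304.3]), 59.5, 14.3, -24.5) 0.1021629949696542
holder [450. 268.] 487 (array([ 453.7, -304.5]), 61.6, 61.5, -24.5)
t=51.4 cur yaw -175.9 z=0.1609 turn [-0.  -0.1  4.1] then dx,dy,dz mm [   0.7 -312.    20.9] F [-1.1  0.5  0.4] w 0.0553
```

```bash
python3 - <<'E'
from h import *
plan(.454,-.3044,.11,155.5)
E
python3 -m inch '[{"dx":0,"dy":0,"dz":0,"rx":0,"ry":0,"rz":10},{"dx":0,"dy":0,"dz":0,"rx":0,"ry":0,"rz":10},{"dx":0,"dy":0,"dz":0,"rx":0,"ry":0,"rz":8.6}]' 0.05
python3 - <<'E'
from h import *
plan(.454,-.3044,.11,155.5)
E
```

```text
t=51.4 cur yaw -175.9 z=0.1609 turn [-0.1 -0.1 28.6] then dx,dy,dz mm [-129.3 -299.7   50.9] F [-1.1  0.5  0.4] w 0.0553
time: 51.8
tool_pos: [0.4607, 0.0221, 0.1611]
tcp_rot: [-0.001, 0.215, 0.977, -0.0]
contact_force: [-0.3, -0.2, -0.1]
grip_width: 0.0497
grip_force: 0.0
t=51.8 cur yaw 155.2 z=0.1611 turn [-0.1 -0.1 -0.3] then dx,dy,dz mm [-129.3 -299.9   51.1] F [-0.3 -0.2 -0.1] w 0.0497
```

```bash
python3 -m inch '[{"dx":-0.007,"dy":-0.016,"dz":0,"rx":0,"ry":0,"rz":0},{"dx":-0.0125,"dy":-0.029,"dz":0,"rx":0,"ry":0,"rz":0},{"dx":-0.0125,"dy":-0.029,"dz":0,"rx":0,"ry":0,"rz":0},{"dx":-0.0125,"dy":-0.029,"dz":0,"rx":0,"ry":0,"rz":0},{"dx":-0.0125,"dy":-0.029,"dz":0.005,"rx":0,"ry":0,"rz":0},{"dx":-0.0125,"dy":-0.029,"dz":0.005,"rx":0,"ry":0,"rz":0},{"dx":-0.0125,"dy":-0.029,"dz":0.01,"rx":0,"ry":0,"rz":0},{"dx":-0.0125,"dy":-0.029,"dz":0.01,"rx":0,"ry":0,"rz":0},{"dx":-0.0125,"dy":-0.029,"dz":0.01,"rx":0,"ry":0,"rz":0},{"dx":-0.0125,"dy":-0.029,"dz":0.01,"rx":0,"ry":0,"rz":0},{"dx":-0.01,"dy":-0.023,"dz":0,"rx":0,"ry":0,"rz":0},{"dx":0,"dy":0,"dz":0,"rx":0,"ry":0,"rz":0},{"dx":0,"dy":0,"dz":0,"rx":0,"ry":0,"rz":0},{"dx":0,"dy":0,"dz":0,"rx":0,"ry":0,"rz":0}]'
python3 - <<'E'
from h import *
plan(.454,-.3044,.051,155.5)
v=View("wrist");C=v.cloud();z=C[...,2];D=np.hypot(C[...,0]-.454,C[...,1]+.3044)
for lo,hi in((.098,.109),(.029,.038)):
  for c,b in blobs((z>lo)&(z<hi)&(D<.06),60): print(c.round(),b.sum(),rect(C[b]),np.median(z[b]).round(4))
E
```

```text
time: 53.55
tool_pos: [0.4548, -0.3025, 0.1117]
tcp_rot: [-0.0, 0.211, 0.978, 0.0]
contact_force: [-0.1, -0.4, -0.3]
grip_width: 0.0503
grip_force: 0.0
t=53.5 cur yaw 155.7 z=0.1117 turn [ 0.  -0.   0.2] then dx,dy,dz mm [-0.  -2.1 60.7] F [-0.1 -0.4 -0.3] w 0.0503
[319. 265.] 3060 (array([ 453.4, -305.8]), 59.6, 14.0, -24.9) 0.1037
[321. 227.] 5707 (array([ 453.8, -306. ]), 60.8, 60.2, -25.1) 0.034
```

```bash
python3 -m inch '[{"dx":0,"dy":-0.0034,"dz":0,"rx":0,"ry":0,"rz":0.6},{"dx":0,"dy":0,"dz":0.015,"rx":0,"ry":0,"rz":0},{"dx":0,"dy":0,"dz":0.02,"rx":0,"ry":0,"rz":0},{"dx":0,"dy":0,"dz":0.015,"rx":0,"ry":0,"rz":0},{"dx":0,"dy":0,"dz":0.01,"rx":0,"ry":0,"rz":0},{"dx":0,"dy":0,"dz":0,"rx":0,"ry":0,"rz":0},{"dx":0,"dy":0,"dz":0,"rx":0,"ry":0,"rz":0}]' 0.05
python3 -m inch '[{"dx":0,"dy":0,"dz":0,"rx":0,"ry":0,"rz":0},{"dx":0,"dy":0,"dz":0,"rx":0,"ry":0,"rz":0},{"dx":0,"dy":0,"dz":0,"rx":0,"ry":0,"rz":0},{"dx":0,"dy":0,"dz":0,"rx":0,"ry":0,"rz":0},{"dx":0,"dy":0,"dz":0,"rx":0,"ry":0,"rz":0},{"dx":0,"dy":0,"dz":0,"rx":0,"ry":0,"rz":0}]' 0.005 60
python3 -c "
from h import *
plan(.4535,-.3056,.051,155.1); print(sense()['q'].round(2))"
```

```text
time: 54.48
tool_pos: [0.4534, -0.3076, 0.0524]
tcp_rot: [0.0, 0.217, 0.976, -0.0]
contact_force: [0.2, 1.0, -1.0]
grip_width: 0.0502
grip_force: 0.0
time: 55.22
tool_pos: [0.4538, -0.3074, 0.0526]
tcp_rot: [0.001, 0.217, 0.976, 0.0]
contact_force: [0.9, 1.7, 4.9]
grip_width: 0.0127
grip_force: 60.8
t=55.2 cur yaw 154.9 z=0.0526 turn [ 0.   0.1 -0.2] then dx,dy,dz mm [1.  1.5 1.6] F [0.9 1.7 4.9] w 0.0127
[ 0.12  0.4   0.47  1.98 -0.25  0.81  1.86]
```

```bash
python3 -m inch '[{"dx":0,"dy":0,"dz":-0.008,"rx":0,"ry":0,"rz":0},{"dx":0,"dy":0,"dz":-0.015,"rx":0,"ry":0,"rz":0},{"dx":0,"dy":0,"dz":-0.02,"rx":0,"ry":0,"rz":0},{"dx":0,"dy":0,"dz":-0.02,"rx":0,"ry":0,"rz":0},{"dx":0,"dy":0,"dz":-0.015,"rx":0,"ry":0,"rz":0},{"dx":0,"dy":0,"dz":0,"rx":0,"ry":0,"rz":0},{"dx":0,"dy":0,"dz":0,"rx":0,"ry":0,"rz":0}]'
python3 - <<'E'
from h import *
plan(.678,-.138,.12,155)
v=View("wrist");C=v.cloud();z=C[...,2];s,p,r=tool();Z=(C-p)@r
for c,b in blobs((z>.16)&(z<.19)&(abs(Z[...,0])<.045)&(abs(Z[...,1])<.02),60): print(c.round(),b.sum(),rect(C[b]),np.median(z[b]).round(4),p)
E
```

```text
time: 56.1
tool_pos: [0.4525, -0.3068, 0.1294]
tcp_rot: [-0.001, 0.217, 0.976, 0.0]
contact_force: [-0.7, -0.2, -0.9]
grip_width: 0.0131
grip_force: 59.9
t=56.1 cur yaw 154.9 z=0.1294 turn [ 0.  -0.1 -0.1] then dx,dy,dz mm [-133.   248.3    9.4] F [-0.7 -0.2 -0.9] w 0.0131
[326. 312.] 8138 (array([ 451.7, -304.3]), 58.1, 37.0, -3.1) 0.1805 [ 0.45227491 -0.30672637  0.12912123]
```

```bash
python3 -m inch '[{"dx":-0.006,"dy":0.012,"dz":0,"rx":0,"ry":0,"rz":0},{"dx":-0.0125,"dy":0.0235,"dz":0,"rx":0,"ry":0,"rz":0},{"dx":-0.0125,"dy":0.0235,"dz":0,"rx":0,"ry":0,"rz":0},{"dx":-0.0125,"dy":0.0235,"dz":0,"rx":0,"ry":0,"rz":0},{"dx":-0.0125,"dy":0.0235,"dz":0,"rx":0,"ry":0,"rz":0},{"dx":-0.0125,"dy":0.0235,"dz":0,"rx":0,"ry":0,"rz":0},{"dx":-0.0125,"dy":0.0235,"dz":0,"rx":0,"ry":0,"rz":0},{"dx":-0.0125,"dy":0.0235,"dz":0,"rx":0,"ry":0,"rz":0},{"dx":-0.0125,"dy":0.0235,"dz":0,"rx":0,"ry":0,"rz":0},{"dx":-0.0125,"dy":0.0235,"dz":0,"rx":0,"ry":0,"rz":0},{"dx":-0.0125,"dy":0.0235,"dz":0,"rx":0,"ry":0,"rz":0},{"dx":0,"dy":0,"dz":0,"rx":0,"ry":0,"rz":0},{"dx":0,"dy":0,"dz":0,"rx":0,"ry":0,"rz":0},{"dx":0,"dy":0,"dz":0,"rx":0,"ry":0,"rz":0}]'
python3 - <<'E'
from h import *
v=View("wrist");C=v.cloud();z=C[...,2];k=rk(0,-.15);D=np.hypot(C[...,0]-k[0],C[...,1]-k[1])
print("knob px",v.pix(np.r_[k,.038]))
for c,b in blobs((z>.034)&(z<.043)&(D<.04),60):
    print("knob top",c.round(),b.sum(),rect(C[b]))
hole=(z<.030)&(z>.005)&(D<.016)
for c,b in blobs(hole,60): print("hole pts",c.round(),b.sum(),rect(C[b]))
u,w=v.pix(np.r_[k,.038])[0].astype(int)
c=cv2.resize(v.bgr[max(w-75,0):w+75,u-100:u+100],None,fx=4,fy=4,interpolation=cv2.INTER_CUBIC);cv2.imwrite("pics/k1.png",c);print(u-100,w-75)
print(tool()[1])
E
```

```text
time: 57.9
tool_pos: [0.6751, -0.1409, 0.13]
tcp_rot: [-0.0, 0.218, 0.976, -0.001]
contact_force: [0.8, -1.2, 0.3]
grip_width: 0.0129
grip_force: 60.0
knob px [[331.36723527 141.49529064]]
knob top [329. 140.] 4743 (array([ 622.6, -113.9]), 56.2, 56.1, 21.8)
hole pts [329. 141.] 861 (array([ 622.7, -113.8]), 20.2, 19.9, -89.2)
231 66
[ 0.67525121 -0.14079986  0.13003768]
```

View pics/k1.png

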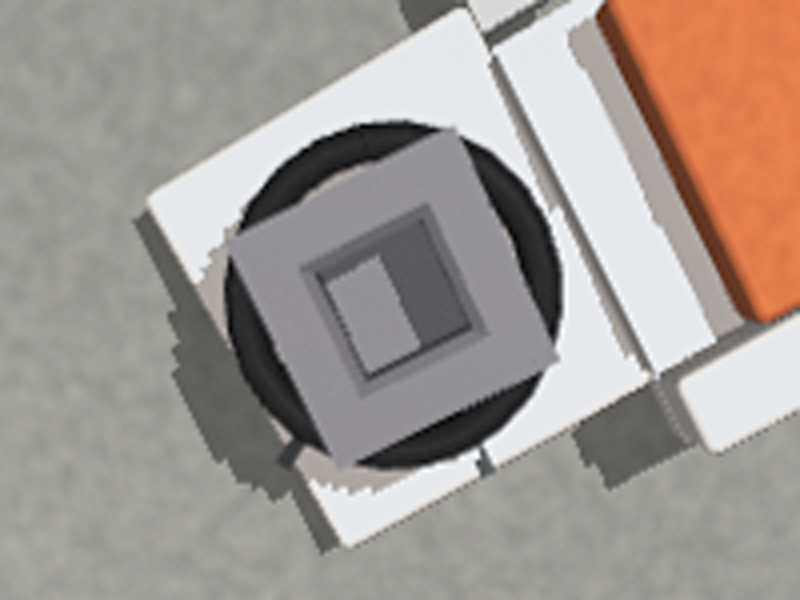

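```bash
python3 - <<'E'
from h import *
v=View("wrist");C=v.cloud();s,p,r=tool();Z=(C-p)@r*1000
px=np.array([(303,268),(430,203),(487,333),(362,397)])/4+[231,66]
P=v.plane(px,.038);print("recess",P.mean(0).round(4),rect(P)); 
px=np.array([(230,235),(455,130),(555,360),(345,468)])/4+[231,66];P=v.plane(px,.038);print("plate",P.mean(0).round(4),rect(P))
m=(abs(Z[...,1])<20)&(Z[...,0]<45)&(Z[...,0]>-20)
for lo,hi in((-57,-53),(-53,-49),(-49,-44),(-42,-34),(-30,-20),(-20,0),(0,12),(15,30),(30,42),(42,50)):
    b=m&(Z[...,2]>lo)&(Z[...,2]<hi)
    if b.sum()>20: print(lo,hi,b.sum(),"x",np.percentile(Z[b][:,0],[2,50,98]).round(1),"y",np.percentile(Z[b][:,1],[2,50,98]).round(1))
E
```

```text
recess [ 0.6228 -0.1132  0.038 ] (array([ 622.9, -113.2]), 23.9, 23.3, -89.0)
plate [ 0.6229 -0.1131  0.038 ] (array([ 622.7, -113. ]), 42.8, 40.3, 0.8)
-57 -53 471 x [ 1.1  7.9 11.8] y [-19.4   5.8  18.8]
-53 -49 5118 x [-18.6   7.6  29.3] y [-12.1  -0.3  11.5]
-49 -44 687 x [-14.6  11.4  30.6] y [-19.3   0.   18.6]
-42 -34 521 x [ 6.9 11.5 30.6] y [-18.2  -0.3  17.4]
```

```bash
python3 -m inch '[{"dx":0,"dy":0,"dz":0,"rx":0,"ry":0,"rz":-9},{"dx":0,"dy":0,"dz":0,"rx":0,"ry":0,"rz":-9},{"dx":0,"dy":0,"dz":0,"rx":0,"ry":0,"rz":-8},{"dx":0,"dy":0,"dz":0,"rx":0,"ry":0,"rz":0},{"dx":0,"dy":0,"dz":0,"rx":0,"ry":0,"rz":0}]'
python3 -c "
from h import *
plan(.6234,-.1134,.092,.9)"
```

```text
time: 58.62
tool_pos: [0.6761, -0.1394, 0.1301]
tcp_rot: [-0.0, -0.007, 1.0, -0.0]
contact_force: [0.2, -0.3, -0.4]
grip_width: 0.0127
grip_force: 59.9
t=58.6 cur yaw -179.2 z=0.1301 turn [-0.  -0.  -0.1] then dx,dy,dz mm [52.3 26.9 38.1] F [ 0.2 -0.3 -0.4] w 0.0127
```

```bash
python3 -m inch '[{"dx":0.008,"dy":0.004,"dz":0,"rx":0,"ry":0,"rz":0},{"dx":0.015,"dy":0.0075,"dz":0,"rx":0,"ry":0,"rz":0},{"dx":0.015,"dy":0.0075,"dz":0.008,"rx":0,"ry":0,"rz":0},{"dx":0.0105,"dy":0.006,"dz":0.01,"rx":0,"ry":0,"rz":0},{"dx":0.004,"dy":0.002,"dz":0.012,"rx":0,"ry":0,"rz":0},{"dx":0,"dy":0,"dz":0.008,"rx":0,"ry":0,"rz":0},{"dx":0,"dy":0,"dz":0,"rx":0,"ry":0,"rz":0},{"dx":0,"dy":0,"dz":0,"rx":0,"ry":0,"rz":0},{"dx":0,"dy":0,"dz":0,"rx":0,"ry":0,"rz":0}]'
python3 - <<'E'
from h import *
plan(.6234,-.1134,.0656,.9)
s,p,r=tool()
v=View("wrist");C=v.cloud();Z=(C-p)@r*1000
m=(abs(Z[...,1])<20)&(Z[...,0]<45)&(Z[...,0]>-20)&(Z[...,2]>-53)&(Z[...,2]<-49);print(np.percentile(Z[m],[1,50,99],axis=0).round(1))
v=View("scene")
C=v.cloud();k=np.array([.6229,-.1132]);D=np.hypot(C[...,0]-k[0],C[...,1]-k[1])
b=(D<.03)&(C[...,2]>.045)&(C[...,2]<.075);print(b.sum());
if b.sum()>5: print(np.percentile(C[b],[5,50,95],axis=0).round(4))
u,w=v.pix([k[0],k[1],.05])[0].astype(int)
cv2.imwrite("pics/s2.png",cv2.resize(v.bgr[w-60:w+60,u-80:u+80],None,fx=5,fy=5,interpolation=cv2.INTER_CUBIC))
E
```

```text
time: 59.75
tool_pos: [0.6241, -0.1132, 0.0925]
tcp_rot: [0.001, -0.008, 1.0, -0.0]
contact_force: [-0.1, 0.7, -0.2]
grip_width: 0.0125
grip_force: 59.9
t=59.8 cur yaw -179.1 z=0.0925 turn [-0.   0.1  0. ] then dx,dy,dz mm [ 0.7 -0.2 26.9] F [-0.1  0.7 -0.2] w 0.0125
[[-19.3 -16.5 -52.6]
 [  7.7   0.1 -51.1]
 [ 29.9  16.  -49.2]]
84
[[ 0.6192 -0.1201  0.0516]
 [ 0.6311 -0.1177  0.0627]
 [ 0.6331 -0.1054  0.0728]]
```

View pics/s2.png

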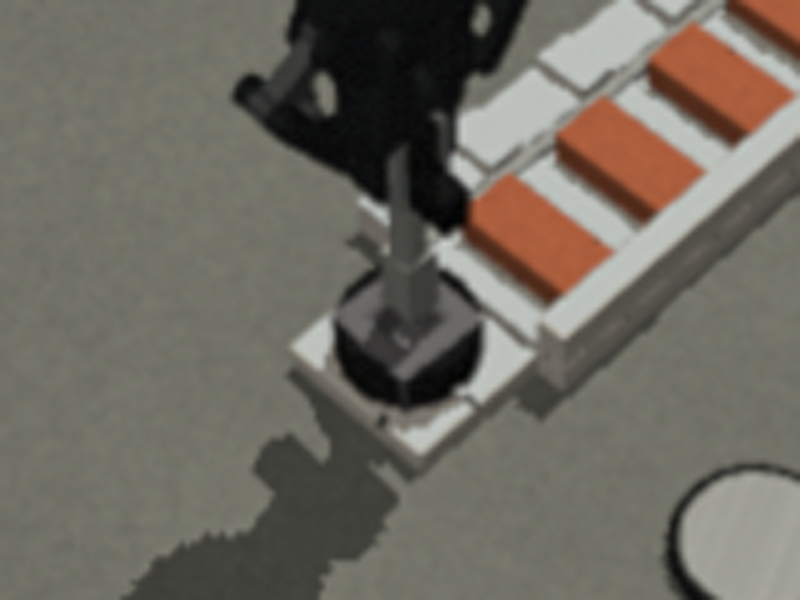

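```bash
python3 -m inch '[{"dx":0.0006,"dy":0,"dz":0.004,"rx":0,"ry":0,"rz":0},{"dx":0,"dy":0,"dz":0.005,"rx":0,"ry":0,"rz":0},{"dx":0,"dy":0,"dz":0.004,"rx":0,"ry":0,"rz":0},{"dx":0,"dy":0,"dz":0.003,"rx":0,"ry":0,"rz":0},{"dx":0,"dy":0,"dz":0,"rx":0,"ry":0,"rz":0},{"dx":0,"dy":0,"dz":0,"rx":0,"ry":0,"rz":0}]'
python3 -c "
from h import *
plan(.6234,-.1134,.0656,.9)"
```

```text
time: 60.6
tool_pos: [0.6229, -0.1129, 0.076]
tcp_rot: [0.0, -0.008, 1.0, -0.0]
contact_force: [0.0, -0.2, -0.1]
grip_width: 0.0124
grip_force: 59.9
t=60.6 cur yaw -179.1 z=0.0760 turn [-0.  0.  0.] then dx,dy,dz mm [-0.5 -0.5 10.4] F [ 0.  -0.2 -0.1] w 0.0124
```

```bash
python3 -m inch '[{"dx":-0.0003,"dy":-0.0003,"dz":0.005,"rx":0,"ry":0,"rz":0},{"dx":0,"dy":0,"dz":0.005,"rx":0,"ry":0,"rz":0},{"dx":0,"dy":0,"dz":0,"rx":0,"ry":0,"rz":0},{"dx":0,"dy":0,"dz":0,"rx":0,"ry":0,"rz":0}]'
python3 -m inch '[{"dx":0,"dy":0,"dz":0,"rx":0,"ry":0,"rz":5},{"dx":0,"dy":0,"dz":0,"rx":0,"ry":0,"rz":5},{"dx":0,"dy":0,"dz":0,"rx":0,"ry":0,"rz":5},{"dx":0,"dy":0,"dz":0,"rx":0,"ry":0,"rz":5},{"dx":0,"dy":0,"dz":0,"rx":0,"ry":0,"rz":0}]'
python3 -c "
from h import *
plan(.6234,-.1134,.0656,.9);s=sense();print(s['moment'].round(3))"
```

```text
time: 61.1
tool_pos: [0.623, -0.1132, 0.0658]
tcp_rot: [-0.0, -0.008, 1.0, -0.0]
contact_force: [-0.9, 0.5, 0.2]
grip_width: 0.013
grip_force: 59.9
time: 61.72
tool_pos: [0.6229, -0.1142, 0.0661]
tcp_rot: [0.0, 0.165, 0.986, -0.001]
contact_force: [-0.9, -1.6, -0.5]
grip_width: 0.0129
grip_force: 59.9
t=61.7 cur yaw 161.0 z=0.0661 turn [ -0.1   0.  -19.9] then dx,dy,dz mm [-0.5  0.8  0.5] F [-0.9 -1.6 -0.5] w 0.0129
[-0.456  0.17  -0.011]
```

```bash
python3 -m inch '[{"dx":0,"dy":0,"dz":0,"rx":0,"ry":0,"rz":6},{"dx":0,"dy":0,"dz":0,"rx":0,"ry":0,"rz":6},{"dx":0,"dy":0,"dz":0,"rx":0,"ry":0,"rz":6},{"dx":0,"dy":0,"dz":0,"rx":0,"ry":0,"rz":6},{"dx":0,"dy":0,"dz":0,"rx":0,"ry":0,"rz":6},{"dx":0,"dy":0,"dz":0,"rx":0,"ry":0,"rz":6},{"dx":0,"dy":0,"dz":0,"rx":0,"ry":0,"rz":6},{"dx":0,"dy":0,"dz":0,"rx":0,"ry":0,"rz":0}]'
python3 -c "
from h import *
plan(.6234,-.1134,.0656,.9);s=sense();print(s['moment'].round(3))"
python3 -m inch '[{"dx":0,"dy":0,"dz":0,"rx":0,"ry":0,"rz":5},{"dx":0,"dy":0,"dz":0,"rx":0,"ry":0,"rz":4},{"dx":0,"dy":0,"dz":0,"rx":0,"ry":0,"rz":0}]'
python3 - <<'E'
from h import *
plan(.6234,-.1134,.0656,.9);s=sense();print(s['moment'].round(3))
v=View("wrist");C=v.cloud();z=C[...,2];D=np.hypot(C[...,0]-.6228,C[...,1]+.1134)
for c,b in blobs((z>.034)&(z<.043)&(D<.026),60): print("plate",c.round(),b.sum(),rect(C[b]))
E
```

```text
time: 62.72
tool_pos: [0.6227, -0.1139, 0.0661]
tcp_rot: [-0.0, 0.507, 0.862, -0.001]
contact_force: [-0.5, -1.3, 0.7]
grip_width: 0.0125
grip_force: 60.1
t=62.7 cur yaw 119.1 z=0.0661 turn [ -0.1  -0.  -61.8] then dx,dy,dz mm [-0.7  0.5  0.5] F [-0.5 -1.3  0.7] w 0.0125
[-0.438  0.376  0.038]
time: 63.1
tool_pos: [0.6227, -0.1138, 0.0661]
tcp_rot: [-0.0, 0.573, 0.82, -0.0]
contact_force: [-1.5, -1.8, 1.2]
grip_width: 0.0127
grip_force: 60.2
t=63.1 cur yaw 110.1 z=0.0661 turn [ -0.1  -0.  -70.8] then dx,dy,dz mm [-0.7  0.3  0.5] F [-1.5 -1.8  1.2] w 0.0127
[-0.467  0.509  0.048]
plate [327. 245.] 3810 (array([ 621.3, -109.2]), 51.6, 43.1, 19.7)
```

```bash
python3 -m inch '[{"dx":0,"dy":0,"dz":0,"rx":0,"ry":0,"rz":3},{"dx":0,"dy":0,"dz":0,"rx":0,"ry":0,"rz":0}]' |grep -E "rot|force"
python3 -c "
from h import *
s=sense();print(s['moment'].round(3))"
python3 -m inch '[{"dx":0,"dy":0,"dz":0,"rx":0,"ry":0,"rz":3},{"dx":0,"dy":0,"dz":0,"rx":0,"ry":0,"rz":0}]' |grep -E "rot|force"
python3 -c "
from h import *
s=sense();print(s['moment'].round(3))"
python3 -m inch '[{"dx":0,"dy":0,"dz":0,"rx":0,"ry":0,"rz":2},{"dx":0,"dy":0,"dz":0,"rx":0,"ry":0,"rz":0}]' |grep -E "rot|force"
python3 - <<'E'
from h import *
plan(.6234,-.1134,.0656,.9);s=sense();print(s['moment'].round(3))
for n in("wrist","top"):
    v=View(n);C=v.cloud();a=np.radians(YAW)
    Q=(C[...,:2]-O)@np.array([[np.cos(a),-np.sin(a)],[np.sin(a),np.cos(a)]])*1000
    for y in(-84,-56,-28,0,28,56,84):
        m=(abs(Q[...,0]+34)<2)&(abs(Q[...,1]-y)<6); print(n,y,m.sum(),np.median(C[...,2][m]).round(4) if m.any() else None)
E
```

```text
tcp_rot: [-0.0, 0.595, 0.804, -0.0]
contact_force: [-1.5, -1.2, 1.8]
grip_force: 60.2
[-0.5    0.656  0.007]
tcp_rot: [-0.0, 0.615, 0.788, -0.0]
contact_force: [-3.1, -1.6, 3.0]
grip_force: 60.3
[-0.504  0.769 -0.052]
tcp_rot: [-0.0, 0.63, 0.777, -0.0]
contact_force: [-3.7, -2.8, 2.7]
grip_force: 60.4
t=63.9 cur yaw 101.9 z=0.0660 turn [ -0.  -0. -79.] then dx,dy,dz mm [-0.6  0.2  0.4] F [-3.7 -2.8  2.7] w 0.0127
[-0.648  0.867  0.084]
wrist -84 211 0.0253
wrist -56 224 0.0254
wrist -28 181 0.0253
wrist 0 0 None
wrist 28 0 None
wrist 56 0 None
wrist 84 0 None
top -84 18 0.0279
top -56 9 0.0244
top -28 9 0.0249
top 0 9 0.0257
top 28 12 0.0246
top 56 11 0.0234
top 84 10 0.0255
```

```bash
cat > g.py <<'E'
from h import *
s,p,r=tool(); print("yaw",np.degrees(np.arctan2(r[1,0],r[0,0])).round(2),"p",p.round(4),"M",s['moment'].round(3),"F",s['contact_force'].round(1))
v=View("wrist");C=v.cloud();a=np.radians(YAW)
Q=(C[...,:2]-O)@np.array([[np.cos(a),-np.sin(a)],[np.sin(a),np.cos(a)]])*1000
m=(abs(Q[...,0]+34)<2)&(Q[...,1]>-100)&(Q[...,1]<-20); print("gate",C[...,2][m].mean().round(5),m.sum())
Z=(C-p)@r*1000; h=(abs(Z[...,1])<9)&(Z[...,0]>12)&(Z[...,0]<45)&(abs(Z[...,2]+51)<3); print("handle yaw",rect(C[h]))
E
python3 g.py
python3 -m inch '[{"dx":0,"dy":0,"dz":0,"rx":0,"ry":0,"rz":3},{"dx":0,"dy":0,"dz":0,"rx":0,"ry":0,"rz":0}]' |grep -E "force"; python3 g.py
python3 -m inch '[{"dx":0,"dy":0,"dz":0,"rx":0,"ry":0,"rz":3},{"dx":0,"dy":0,"dz":0,"rx":0,"ry":0,"rz":0}]' |grep -E "force"; python3 g.py
```

```text
yaw 101.94 p [ 0.6228 -0.1136  0.066 ] M [-0.676  0.869  0.05 ] F [-1.9 -2.   2.5]
gate 0.02173 1413
handle yaw (array([618., -93.]), 18.4, 13.9, -77.3)
contact_force: [-3.5, -2.5, 3.8]
grip_force: 60.4
yaw 98.97 p [ 0.6229 -0.1135  0.066 ] M [-0.736  0.976 -0.029] F [-3.5 -2.5  3.8]
gate 0.02131 1491
handle yaw (array([619.1, -92.7]), 18.4, 13.8, -80.2)
contact_force: [-3.6, -1.5, 2.6]
grip_force: 60.4
yaw 96.02 p [ 0.6229 -0.1134  0.0659] M [-0.807  0.943  0.131] F [-3.6 -1.5  2.6]
gate 0.01992 1643
handle yaw (array([620.2, -92.4]), 18.4, 13.9, -83.3)
```

```bash
sed -i 's/C\[...,2\]\[m\].mean().round(5)/np.percentile(C[...,2][m],[20,50,80,95]).round(4)/' g.py; python3 g.py
python3 -m inch '[{"dx":0,"dy":0,"dz":0,"rx":0,"ry":0,"rz":3},{"dx":0,"dy":0,"dz":0,"rx":0,"ry":0,"rz":0}]' |grep -E "force"; python3 g.py
python3 -m inch '[{"dx":0,"dy":0,"dz":0,"rx":0,"ry":0,"rz":3},{"dx":0,"dy":0,"dz":0,"rx":0,"ry":0,"rz":0}]' |grep -E "force"; python3 g.py
python3 - <<'E'
from h import *
v=View("top");C=v.cloud();z=C[...,2];D=np.hypot(C[...,0]-.6228,C[...,1]+.1134)
a=np.radians(YAW);Q=(C[...,:2]-O)@np.array([[np.cos(a),-np.sin(a)],[np.sin(a),np.cos(a)]])*1000
m=(abs(Q[...,0]+34)<2)&(abs(Q[...,1])<100);print("top gate",np.percentile(z[m],[20,50,80]).round(4))
E
```

```text
yaw 96.02 p [ 0.6228 -0.1134  0.0659] M [-0.771  1.026  0.177] F [-3.5 -3.1  3.3]
gate [0.0006 0.026  0.0267 0.0274] 1642
handle yaw (array([620.2, -92.5]), 18.2, 14.0, -83.9)
contact_force: [-3.3, -2.2, 2.5]
grip_force: 60.4
yaw 93.03 p [ 0.6229 -0.1133  0.0659] M [-0.782  1.016  0.253] F [-3.3 -2.2  2.5]
gate [0.0009 0.026  0.0268 0.0274] 1655
handle yaw (array([621.3, -92.3]), 18.2, 14.0, -87.7)
contact_force: [-3.0, -2.9, 2.5]
grip_force: 60.4
yaw 90.02 p [ 0.6229 -0.1133  0.0659] M [-0.839  1.11   0.325] F [-3.  -2.9  2.5]
gate [0.0007 0.0259 0.0267 0.0274] 1798
handle yaw (array([622.4, -92.1]), 18.2, 14.0, -89.9)
top gate [0.0238 0.0259 0.0287]
```

```bash
python3 -m inch '[{"dx":0,"dy":0,"dz":0,"rx":0,"ry":0,"rz":-6},{"dx":0,"dy":0,"dz":0,"rx":0,"ry":0,"rz":-6},{"dx":0,"dy":0,"dz":0,"rx":0,"ry":0,"rz":-6},{"dx":0,"dy":0,"dz":0,"rx":0,"ry":0,"rz":-6},{"dx":0,"dy":0,"dz":0,"rx":0,"ry":0,"rz":0},{"dx":0,"dy":0,"dz":0,"rx":0,"ry":0,"rz":0}]'; python3 g.py
```

```text
time: 66.1
tool_pos: [0.6228, -0.1135, 0.0659]
tcp_rot: [-0.0, 0.546, 0.838, -0.0]
contact_force: [-3.1, -3.0, 1.0]
grip_width: 0.0131
grip_force: 60.2
yaw 113.83 p [ 0.6228 -0.1135  0.0659] M [-0.995  1.008  0.056] F [-3.1 -3.   1. ]
gate [0.0214 0.022  0.0226 0.0231] 1186
handle yaw (array([613.8, -94.3]), 18.7, 13.9, -65.3)
```

```bash
python3 -m inch '[{"dx":0,"dy":0,"dz":0,"rx":0,"ry":0,"rz":6},{"dx":0,"dy":0,"dz":0,"rx":0,"ry":0,"rz":6},{"dx":0,"dy":0,"dz":0,"rx":0,"ry":0,"rz":6},{"dx":0,"dy":0,"dz":0,"rx":0,"ry":0,"rz":6},{"dx":0,"dy":0,"dz":0,"rx":0,"ry":0,"rz":0},{"dx":0,"dy":0,"dz":0,"rx":0,"ry":0,"rz":0}]'; python3 g.py
python3 -m inch '[{"dx":0,"dy":0,"dz":0,"rx":0,"ry":0,"rz":-3},{"dx":0,"dy":0,"dz":0,"rx":0,"ry":0,"rz":0}]' |grep -E "force"; python3 g.py
python3 -m inch '[{"dx":0,"dy":0,"dz":0,"rx":0,"ry":0,"rz":-3},{"dx":0,"dy":0,"dz":0,"rx":0,"ry":0,"rz":0}]' |grep -E "force"; python3 g.py
```

```text
time: 66.9
tool_pos: [0.6229, -0.1132, 0.0659]
tcp_rot: [0.0, 0.707, 0.707, -0.0]
contact_force: [-3.6, -2.7, 1.8]
grip_width: 0.0124
grip_force: 60.4
yaw 90.03 p [ 0.6229 -0.1132  0.0659] M [-0.941  1.12   0.294] F [-3.6 -2.7  1.8]
gate [0.0008 0.026  0.0268 0.0273] 1818
handle yaw (array([622.4, -92. ]), 18.3, 13.9, 89.4)
contact_force: [-2.2, -3.9, 2.4]
grip_force: 60.2
yaw 92.88 p [ 0.6229 -0.1133  0.0659] M [-0.96   1.052  0.056] F [-2.2 -3.9  2.4]
gate [0.001  0.0257 0.0265 0.027 ] 1659
handle yaw (array([621.4, -92.3]), 18.3, 13.9, -86.3)
contact_force: [-3.8, -3.4, 1.5]
grip_force: 60.2
yaw 95.85 p [ 0.6229 -0.1133  0.0659] M [-0.992  1.061  0.03 ] F [-3.8 -3.4  1.5]
gate [0.0239 0.0253 0.026  0.0265] 1529
handle yaw (array([620.3, -92.4]), 18.3, 13.8, -83.5)
```

```bash
python3 -m inch '[{"dx":0,"dy":0,"dz":0,"rx":0,"ry":0,"rz":4},{"dx":0,"dy":0,"dz":0,"rx":0,"ry":0,"rz":3},{"dx":-0.0008,"dy":-0.0008,"dz":0,"rx":0,"ry":0,"rz":0},{"dx":0,"dy":0,"dz":0,"rx":0,"ry":0,"rz":0}]' | grep force; python3 g.py
python3 -m inch '[{"dx":0,"dy":0,"dz":0,"rx":0,"ry":0,"rz":-1.5},{"dx":-0.0004,"dy":-0.0004,"dz":-0.001,"rx":0,"ry":0,"rz":0},{"dx":0,"dy":0,"dz":-0.002,"rx":0,"ry":0,"rz":0},{"dx":0,"dy":0,"dz":0,"rx":0,"ry":0,"rz":0}]' | grep -E "pos|force"; python3 g.py
```

```text
contact_force: [-1.6, -2.2, 0.7]
grip_force: 60.3
yaw 89.02 p [ 0.6227 -0.1133  0.0659] M [-0.73   0.761  0.509] F [-1.6 -2.2  0.7]
gate [0.0007 0.026  0.0267 0.0274] 1825
handle yaw (array([622.4, -92.1]), 18.3, 13.7, 89.1)
tool_pos: [0.6218, -0.1133, 0.0662]
contact_force: [4.7, -2.5, -16.4]
grip_force: 59.3
yaw 90.46 p [ 0.6218 -0.1133  0.0662] M [-0.829 -1.114  0.153] F [  4.7  -2.5 -16.4]
gate [0.0009 0.0259 0.0267 0.0273] 1766
handle yaw (array([621. , -92.1]), 18.2, 13.7, -89.3)
```

```bash
python3 -m inch '[{"dx":0,"dy":0.0006,"dz":0,"rx":0,"ry":0,"rz":-1.5},{"dx":0,"dy":0,"dz":0,"rx":0,"ry":0,"rz":0},{"dx":0,"dy":0,"dz":0,"rx":0,"ry":0,"rz":0}]' | grep -E "pos|force"; python3 g.py
python3 -m inch '[{"dx":0,"dy":0,"dz":-0.001,"rx":0,"ry":0,"rz":0},{"dx":0,"dy":0,"dz":0,"rx":0,"ry":0,"rz":0}]' | grep -E "pos|force"; python3 g.py
```

```text
tool_pos: [0.6218, -0.1133, 0.0663]
contact_force: [4.7, -2.2, -20.5]
grip_force: 58.7
yaw 91.94 p [ 0.6218 -0.1133  0.0663] M [-0.739 -1.391  0.093] F [  4.7  -2.2 -20.5]
gate [0.0009 0.0259 0.0267 0.0273] 1671
handle yaw (array([620.7, -92.2]), 18.4, 13.9, -87.5)
tool_pos: [0.6216, -0.1132, 0.0664]
contact_force: [6.1, -2.7, -25.7]
grip_force: 58.9
yaw 91.96 p [ 0.6216 -0.1132  0.0664] M [-0.802 -1.664  0.024] F [  6.1  -2.7 -25.7]
gate [0.0011 0.0259 0.0266 0.0272] 1685
handle yaw (array([620.4, -92. ]), 18.3, 13.9, -88.7)
```

```bash
python3 -m inch '[{"dx":0,"dy":0.003,"dz":0,"rx":0,"ry":0,"rz":-2},{"dx":0.002,"dy":0,"dz":0,"rx":0,"ry":0,"rz":2},{"dx":-0.004,"dy":0,"dz":0,"rx":0,"ry":0,"rz":-2},{"dx":0.002,"dy":-0.003,"dz":0,"rx":0,"ry":0,"rz":2},{"dx":0,"dy":0.002,"dz":0,"rx":0,"ry":0,"rz":0},{"dx":0,"dy":0,"dz":0,"rx":0,"ry":0,"rz":0}]' 0.005 90 | grep -E "pos|force"; python3 g.py
```

```text
tool_pos: [0.6226, -0.1136, 0.069]
contact_force: [-0.6, -1.4, -24.4]
grip_force: 90.3
yaw 91.92 p [ 0.6226 -0.1136  0.069 ] M [-0.382  0.131  0.174] F [ -0.6  -1.4 -24.4]
gate [0.0009 0.026  0.0267 0.0273] 1670
handle yaw (array([621.5, -92.6]), 18.3, 13.9, -88.7)
```

```bash
python3 -m inch '[{"dx":0,"dy":0.002,"dz":-0.0005,"rx":0,"ry":0,"rz":-1.5},{"dx":0.002,"dy":-0.002,"dz":-0.0005,"rx":0,"ry":0,"rz":1.5},{"dx":-0.004,"dy":0,"dz":-0.0005,"rx":0,"ry":0,"rz":-1.5},{"dx":0.002,"dy":-0.002,"dz":-0.0005,"rx":0,"ry":0,"rz":1.5},{"dx":0,"dy":0.002,"dz":0,"rx":0,"ry":0,"rz":0},{"dx":0,"dy":0,"dz":0,"rx":0,"ry":0,"rz":0}]' | grep -E "pos|force"; python3 g.py
python3 - <<'E'
from h import *
s,p,r=tool();v=View("wrist");C=v.cloud();Z=(C-p)@r*1000
h=(abs(Z[...,1])<5)&(Z[...,0]>14)&(Z[...,0]<28)&(Z[...,2]<-30);print("handle top Z",np.percentile(Z[h][:,2],[5,50,95]).round(1), "world z",np.median(C[h][:,2]))
E
```

```text
tool_pos: [0.6234, -0.1141, 0.0726]
contact_force: [-5.8, 1.0, -16.1]
grip_force: 91.5
yaw 91.93 p [ 0.6234 -0.1141  0.0726] M [0.239 1.658 0.105] F [ -5.8   1.  -16.1]
gate [0.0008 0.026  0.0267 0.0273] 1627
handle yaw (array([622.3, -93. ]), 18.3, 13.9, -87.3)
handle top Z [-52.1 -51.2 -50.1] world z 0.1237767723736757
```

```bash
python3 -m inch '[{"dx":0,"dy":-0.0012,"dz":-0.001,"rx":0,"ry":0,"rz":-1},{"dx":0.001,"dy":0,"dz":-0.001,"rx":0,"ry":0,"rz":1},{"dx":-0.002,"dy":0.001,"dz":-0.001,"rx":0,"ry":0,"rz":-1},{"dx":0.001,"dy":-0.001,"dz":-0.001,"rx":0,"ry":0,"rz":1},{"dx":0,"dy":0,"dz":0,"rx":0,"ry":0,"rz":0}]' | grep -E "pos|force"; python3 g.py
python3 -m inch '[{"dx":0,"dy":-0.0005,"dz":-0.001,"rx":0,"ry":0,"rz":-1},{"dx":0.001,"dy":0,"dz":-0.001,"rx":0,"ry":0,"rz":1},{"dx":-0.002,"dy":0.001,"dz":-0.001,"rx":0,"ry":0,"rz":-1},{"dx":0.001,"dy":-0.001,"dz":-0.001,"rx":0,"ry":0,"rz":1},{"dx":0,"dy":0,"dz":0,"rx":0,"ry":0,"rz":0}]' | grep -E "pos|force"; python3 g.py
```

```text
tool_pos: [0.6234, -0.1142, 0.0773]
contact_force: [-6.0, 1.7, -12.3]
grip_force: 92.0
yaw 91.92 p [ 0.6234 -0.1142  0.0773] M [0.422 1.735 0.088] F [ -6.    1.7 -12.3]
gate [0.0009 0.0259 0.0267 0.0273] 1538
handle yaw (array([622.2, -93.2]), 18.4, 13.8, -87.4)
tool_pos: [0.6289, -0.116, 0.0851]
contact_force: [0.8, -1.1, -0.1]
grip_force: 93.6
yaw 91.89 p [ 0.6289 -0.116   0.0851] M [-0.083  0.041 -0.05 ] F [ 0.8 -1.1 -0.1]
gate [0.0008 0.0259 0.0267 0.0273] 1554
handle yaw (array([627.1, -94.7]), 18.5, 13.9, -87.3)
```

```bash
python3 -m inch '[{"dx":0,"dy":0,"dz":-0.01,"rx":0,"ry":0,"rz":0},{"dx":0,"dy":0,"dz":-0.02,"rx":0,"ry":0,"rz":0},{"dx":-0.01,"dy":0,"dz":-0.01,"rx":0,"ry":0,"rz":0},{"dx":-0.02,"dy":0,"dz":0,"rx":0,"ry":0,"rz":0},{"dx":-0.02,"dy":0,"dz":0,"rx":0,"ry":0,"rz":0},{"dx":-0.01,"dy":0,"dz":0,"rx":0,"ry":0,"rz":0},{"dx":0,"dy":0,"dz":0,"rx":0,"ry":0,"rz":0},{"dx":0,"dy":0,"dz":0,"rx":0,"ry":0,"rz":0}]' | grep -E "time|pos|force"
python3 - <<'E'
from h import *
s,p,r=tool();v=View("wrist");C=v.cloud();Z=(C-p)@r*1000;z=C[...,2]
h=(abs(Z[...,1])<10)&(Z[...,0]>12)&(Z[...,0]<45)&(abs(Z[...,2]+51)<8)
P=Z[h];A=np.c_[P[:,:2],np.ones(len(P))];t=P[:,2]<-48.5;k=np.linalg.lstsq(A[t],P[t,2],rcond=None)[0];print("handle plane",k.round(3),rect(Z[h]/1000),"x max",np.percentile(P[:,0],99))
D=np.hypot(C[...,0]-.6228,C[...,1]+.1134)
hole=(z<.030)&(z>.005)&(D<.016)
for c,b in blobs(hole,60): print("hole",c.round(),b.sum(),rect(C[b]))
pl=(z>.034)&(z<.043)&(D<.035)
for c,b in blobs(pl,60): print("top",c.round(),b.sum(),rect(C[b]))
a=np.radians(YAW);Q=(C[...,:2]-O)@np.array([[np.cos(a),-np.sin(a)],[np.sin(a),np.cos(a)]])*1000
for y in(-84,-56,-28,0): 
    m=(abs(Q[...,0]+34)<2.5)&(abs(Q[...,1]-y)<8);print("gate",y,m.sum(),np.median(z[m]).round(4) if m.any() else 0)
# grey square plate by colour
g=(v.hsv[...,1]<40)&(v.hsv[...,2]>90)&(v.hsv[...,2]<175)&(z>.034)&(z<.042)&(D<.032)
for c,b in blobs(g,100): print("plate",c.round(),b.sum(),rect(C[b]))
v=View("top")
for b in bars(v)[2:]:print(*b[2:])
E
```

```text
time: 73.38
tool_pos: [0.6244, -0.1737, 0.1194]
contact_force: [-0.5, 0.8, -1.5]
grip_force: 93.6
handle plane [ 3.1000e-02 -3.0000e-03 -5.1478e+01] (array([21.2, -0.4]), 18.4, 14.0, 0.0) x max 30.062977315807117
hole [327. 140.] 941 (array([ 622.4, -114.1]), 20.1, 20.1, 28.2)
top [327. 139.] 5144 (array([ 622.4, -113.8]), 56.3, 55.7, 3.0)
gate -84 344 0.0257
gate -56 13 0.0001
gate -28 0 0
gate 0 0 0
plate [326. 139.] 3458 (array([ 622.3, -113.7]), 43.2, 42.7, -62.7)
(array([623.8, -45. ]), 57.0, 28.0, 4.1) (array([622.5, -44.4]), 56.4, 27.6, 4.3)
(array([619.8,  10.8]), 56.9, 27.8, 4.2) (array([618.3,  10.7]), 56.0, 27.4, 4.3)
(array([615.9,  66.8]), 56.9, 28.0, 4.4) (array([614.6,  66. ]), 56.4, 27.8, 4.6)
(array([612.4, 117.6]), 57.0, 27.1, 4.3) (array([610.8, 116. ]), 56.4, 27.0, 4.4)
```

```bash
python3 -m inch '[{"dx":0,"dy":0,"dz":0,"rx":0,"ry":1.8,"rz":0},{"dx":0,"dy":0,"dz":0,"rx":0,"ry":0,"rz":0},{"dx":0,"dy":0,"dz":0,"rx":0,"ry":0,"rz":0}]' | grep -E "pos|rot"
python3 - <<'E'
from h import *
s,p,r=tool();v=View("wrist");C=v.cloud();Z=C-p
h=(abs((Z@r)[...,1])<.009)&((Z@r)[...,0]>.012)&((Z@r)[...,0]<.029)&(abs((Z@r)[...,2]+.051)<.004)
P=C[h];A=np.c_[P[:,:2]-P[:,:2].mean(0),np.ones(len(P))];k=np.linalg.lstsq(A,P[:,2],rcond=None)[0];print("handle slope world deg",np.degrees(k[:2]).round(2),k[2].round(4))
print("r",r.round(3).tolist())
plan(.4538,-.3058,.125,65)
E
```

```text
tool_pos: [0.6245, -0.1749, 0.1201]
tcp_rot: [-0.011, 0.695, 0.719, 0.011]
handle slope world deg [-0.46  0.54] 0.1715
r [[-0.033, 0.999, -0.001], [0.999, 0.033, 0.031], [0.031, 0.0, -1.0]]
t=73.9 cur yaw 91.9 z=0.1200 turn [-0.4 -1.8 26.9] then dx,dy,dz mm [-191.   -99.3   -5. ] F [ 0.1  0.6 -0.8] w 0.0116
```

```bash
python3 -m inch '[{"dx":0,"dy":0,"dz":0,"rx":0,"ry":-1.8,"rz":0},{"dx":0,"dy":0,"dz":0,"rx":0,"ry":0,"rz":9},{"dx":0,"dy":0,"dz":0,"rx":0,"ry":0,"rz":9},{"dx":0,"dy":0,"dz":0,"rx":0,"ry":0,"rz":8.9},{"dx":-0.009,"dy":-0.005,"dz":0,"rx":0,"ry":0,"rz":0},{"dx":-0.021,"dy":-0.011,"dz":0,"rx":0,"ry":0,"rz":0},{"dx":-0.021,"dy":-0.011,"dz":0,"rx":0,"ry":0,"rz":0},{"dx":-0.021,"dy":-0.011,"dz":0,"rx":0,"ry":0,"rz":0},{"dx":-0.021,"dy":-0.011,"dz":0,"rx":0,"ry":0,"rz":0},{"dx":-0.021,"dy":-0.011,"dz":0,"rx":0,"ry":0,"rz":0},{"dx":-0.021,"dy":-0.011,"dz":0,"rx":0,"ry":0,"rz":0},{"dx":-0.021,"dy":-0.011,"dz":0,"rx":0,"ry":0,"rz":0},{"dx":-0.021,"dy":-0.011,"dz":0,"rx":0,"ry":0,"rz":0},{"dx":-0.014,"dy":-0.006,"dz":0,"rx":0,"ry":0,"rz":0},{"dx":0,"dy":0,"dz":0,"rx":0,"ry":1.5,"rz":0},{"dx":0,"dy":0,"dz":0,"rx":0,"ry":0,"rz":0},{"dx":0,"dy":0,"dz":0,"rx":0,"ry":0,"rz":0}]' | grep -E "time|pos|rot"
cat > k.py <<'E'
from h import *
plan(.4538,-.3058,.0896,65)
s,p,r=tool()
v=View("wrist");C=v.cloud();Z=(C-p)@r*1000
h=(abs(Z[...,1])<9)&(Z[...,0]>12)&(Z[...,0]<29)&(abs(Z[...,2]+51)<4)
P=C[h];A=np.c_[P[:,:2]-P[:,:2].mean(0),np.ones(len(P))];k=np.linalg.lstsq(A,P[:,2],rcond=None)[0];print("handle slope deg",np.degrees(k[:2]).round(2),k[2].round(4),rect(P))
v=View("scene");C=v.cloud();D=np.hypot(C[...,0]-.4538,C[...,1]+.3058)
zt=p[2]-.0446
for lo,hi in((.002,.017),(.017,.032),(.038,.055),(.055,.072)):
    b=(D<.03)&(C[...,2]>zt+lo)&(C[...,2]<zt+hi)
    if b.sum()>5:
        P=C[b]; # support in key frame: faces
        a=np.radians(-25); q=P[:,:2]@np.array([[np.cos(a),-np.sin(a)],[np.sin(a),np.cos(a)]])
        hc=np.array([.4538,-.3058])@np.array([[np.cos(a),-np.sin(a)],[np.sin(a),np.cos(a)]])
        print(lo,b.sum(),"holder-frame rel mm",((np.percentile(q,[3,50,97],axis=0)-hc)*1000).round(1).tolist(),"min z",P[:,2].min().round(4))
E
python3 k.py
```

```text
time: 76.03
tool_pos: [0.4551, -0.3053, 0.1199]
tcp_rot: [-0.007, 0.843, 0.538, 0.011]
t=76.0 cur yaw 65.1 z=0.1199 turn [ 0.  -1.5  0.1] then dx,dy,dz mm [-1.  -1.  30.3] F [ 0.7  0.2 -1.3] w 0.012
handle slope deg [-0.14 -0.15] 0.1714 (array([ 462.8, -287.7]), 17.2, 13.9, 65.9)
0.002 46 holder-frame rel mm [[-2.6, -4.4], [7.4, 3.5], [10.3, 11.2]] min z 0.0781
0.017 52 holder-frame rel mm [[-3.8, -5.1], [7.5, 3.5], [10.3, 10.6]] min z 0.0927
0.038 45 holder-frame rel mm [[1.9, -3.9], [4.9, 2.9], [6.9, 8.5]] min z 0.1137
0.055 36 holder-frame rel mm [[2.8, -4.3], [6.1, 1.6], [8.2, 7.5]] min z 0.1307
```

```bash
python3 -m inch '[{"dx":-0.001,"dy":-0.001,"dz":0.01,"rx":0,"ry":-0.7,"rz":0},{"dx":0,"dy":0,"dz":0.01,"rx":0,"ry":0,"rz":0},{"dx":0,"dy":0,"dz":0.008,"rx":0,"ry":0,"rz":0},{"dx":0,"dy":0,"dz":0,"rx":0,"ry":0,"rz":0},{"dx":0,"dy":0,"dz":0,"rx":0,"ry":0,"rz":0}]' | grep -E "time|pos|rot"
python3 k.py
python3 - <<'E'
from h import *
for n in("scene","wrist"):
    v=View(n);C=v.cloud();D=np.hypot(C[...,0]-.4538,C[...,1]+.3058);z=C[...,2]
    for c,b in blobs((z>.030)&(z<.038)&(D<.045),60): print(n,c.round(),b.sum(),rect(C[b]))
E
```

```text
time: 76.75
tool_pos: [0.453, -0.3062, 0.092]
tcp_rot: [-0.004, 0.843, 0.537, 0.006]
t=76.8 cur yaw 65.0 z=0.0920 turn [ 0.  -0.8  0. ] then dx,dy,dz mm [0.7 0.5 2.4] F [ 0.5 -0.1 -0.7] w 0.0119
handle slope deg [-0.83 -0.24] 0.1432 (array([ 461. , -288.1]), 17.1, 13.9, 65.7)
0.002 44 holder-frame rel mm [[-4.1, -6.7], [6.2, 2.2], [9.3, 8.7]] min z 0.0499
0.017 48 holder-frame rel mm [[-3.6, -6.5], [6.3, 1.1], [9.6, 8.6]] min z 0.0649
0.038 50 holder-frame rel mm [[-1.8, -6.8], [4.2, 0.8], [7.1, 6.9]] min z 0.0855
0.055 39 holder-frame rel mm [[0.3, -5.9], [4.2, 1.3], [6.9, 6.5]] min z 0.1028
scene [169. 297.] 603 (array([ 453.7, -303.9]), 65.5, 59.8, -24.9)
wrist [327. 231.] 6564 (array([ 453.5, -306.4]), 61.1, 60.2, 65.0)
```

```bash
python3 -m inch '[{"dx":0.0005,"dy":0,"dz":0.005,"rx":0,"ry":0,"rz":0},{"dx":0,"dy":0,"dz":0.006,"rx":0,"ry":0,"rz":0},{"dx":0,"dy":0,"dz":0.005,"rx":0,"ry":0,"rz":0},{"dx":0,"dy":0,"dz":0,"rx":0,"ry":0,"rz":0},{"dx":0,"dy":0,"dz":0,"rx":0,"ry":0,"rz":0}]' | grep -E "time|pos|force"
```

```text
time: 77.58
tool_pos: [0.4533, -0.3054, 0.0759]
contact_force: [-0.4, -0.3, -0.4]
grip_force: 93.7
```

```bash
python3 -m inch '[{"dx":0,"dy":0,"dz":0.005,"rx":0,"ry":0,"rz":0},{"dx":0,"dy":0,"dz":0.004,"rx":0,"ry":0,"rz":0},{"dx":0,"dy":0,"dz":0,"rx":0,"ry":0,"rz":0}]' | grep -E "time|pos|force"
python3 -m inch '[{"dx":0,"dy":0,"dz":0.005,"rx":0,"ry":0,"rz":0},{"dx":0,"dy":0,"dz":0.005,"rx":0,"ry":0,"rz":0},{"dx":0,"dy":0,"dz":0.003,"rx":0,"ry":0,"rz":0},{"dx":0,"dy":0,"dz":0,"rx":0,"ry":0,"rz":0},{"dx":0,"dy":0,"dz":0,"rx":0,"ry":0,"rz":0}]' | grep -E "time|pos|force"
```

```text
time: 77.95
tool_pos: [0.453, -0.3049, 0.0664]
contact_force: [0.5, 0.6, -0.4]
grip_force: 93.7
time: 78.58
tool_pos: [0.4535, -0.3051, 0.054]
contact_force: [-0.3, -0.2, -1.2]
grip_force: 93.7
```

```bash
python3 -m inch '[{"dx":0,"dy":0,"dz":0.001,"rx":0,"ry":0,"rz":0},{"dx":0,"dy":0,"dz":0,"rx":0,"ry":0,"rz":0}]' | grep -E "pos|force"
python3 -m inch '[{"dx":0,"dy":0,"dz":0,"rx":0,"ry":0,"rz":0},{"dx":0,"dy":0,"dz":0,"rx":0,"ry":0,"rz":0},{"dx":0,"dy":0,"dz":0,"rx":0,"ry":0,"rz":0},{"dx":0,"dy":0,"dz":0,"rx":0,"ry":-0.8,"rz":0}]' 0.045 40 | grep -E "pos|width"
python3 -m inch '[{"dx":0,"dy":0,"dz":-0.01,"rx":0,"ry":0,"rz":0},{"dx":0,"dy":0,"dz":-0.02,"rx":0,"ry":0,"rz":0},{"dx":0,"dy":0,"dz":-0.03,"rx":0,"ry":0,"rz":0},{"dx":0,"dy":0,"dz":-0.03,"rx":0,"ry":0,"rz":0},{"dx":-0.03,"dy":0,"dz":-0.02,"rx":0,"ry":0,"rz":0},{"dx":-0.04,"dy":0,"dz":0,"rx":0,"ry":0,"rz":0},{"dx":0,"dy":0,"dz":0,"rx":0,"ry":0,"rz":0},{"dx":0,"dy":0,"dz":0,"rx":0,"ry":0,"rz":0}]' | grep -E "time|pos|force"
python3 - <<'E'
from h import *
for n in("wrist","top"):
    v=View(n);C=v.cloud();z=C[...,2];D=np.hypot(C[...,0]-.4538,C[...,1]+.3058)
    for lo,hi in((.09,.115),(.029,.038)):
        for c,b in blobs((z>lo)&(z<hi)&(D<.06),20): 
            P=C[b];A=np.c_[P[:,:2]-P[:,:2].mean(0),np.ones(len(P))];k=np.linalg.lstsq(A,P[:,2],rcond=None)[0]
            print(n,lo,b.sum(),rect(P),"z",k[2].round(4),"slope",np.degrees(k[:2]).round(1))
a=np.radians(YAW);Q=(C[...,:2]-O)@np.array([[np.cos(a),-np.sin(a)],[np.sin(a),np.cos(a)]])*1000
for y in(-84,-56,-28,0,28,56,84):
    m=(abs(Q[...,0]+34)<2.5)&(abs(Q[...,1]-y)<10);print("gate",y,np.median(z[m]).round(4),end=' ')
for b in bars(v)[2:]:print(*b[2:])
E
```

```text
tool_pos: [0.4535, -0.305, 0.053]
contact_force: [0.6, 0.3, -1.6]
grip_force: 93.7
tool_pos: [0.4532, -0.3055, 0.0531]
grip_width: 0.0451
time: 80.32
tool_pos: [0.4242, -0.3684, 0.1638]
contact_force: [0.8, 0.2, -0.4]
grip_force: 0.0
wrist 0.09 2525 (array([ 453.5, -305.1]), 60.3, 13.9, 64.7) z 0.1037 slope [0.3 0. ]
wrist 0.029 2265 (array([ 435.7, -297.7]), 60.1, 20.7, 65.1) z 0.0341 slope [-0.6  0.2]
wrist 0.029 2317 (array([ 471. , -314.2]), 60.1, 21.3, 65.1) z 0.0341 slope [ 0.5 -0.3]
top 0.09 208 (array([ 454.3, -302.7]), 59.5, 14.7, 64.0) z 0.102 slope [ 3.8 -4.1]
top 0.029 547 (array([ 454. , -304.1]), 61.6, 60.8, -24.9) z 0.033 slope [0.3 0. ]
gate -84 0.0256 gate -56 0.0263 gate -28 0.0259 gate 0 0.0246 gate 28 0.0257 gate 56 0.0259 gate 84 0.0251 (array([623.8, -45. ]), 57.0, 28.0, 4.1) (array([622. , -44.5]), 56.2, 27.8, 4.4)
(array([619.8,  10.8]), 57.0, 27.8, 4.3) (array([618.6,  10.7]), 56.1, 27.4, 4.3)
(array([616. ,  66.9]), 57.1, 28.2, 4.4) (array([614.8,  66.2]), 56.6, 28.0, 4.1)
(array([612.4, 117.7]), 57.0, 27.1, 4.1) (array([611.3, 116.2]), 56.4, 27.0, 4.9)
```

```bash
python3 -c "
from bench import *
print(finish_job())"
```

```text
the job is handed in; nothing more can be done
None
```

The job is handed in at about 80 s of the 210 s allowed. All four bars are home and square against the back stop, and the knob is turned to its end stop with the retaining bar up. The key is back upright in its holder, turned a quarter turn from how it stood at the start. I steered clear of the dish, feeder and mirror but took no final measurement of them.

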